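# Set up a sample for a height check on the granite

## Task

Set up the height check in a row along the middle of the granite surface plate: stand the two matched steel parallels on it on edge, side by side about 50 mm apart, throw the toggle clamp's handle right back so that its arm stands up, then lift the freed aluminium sample out of the fixture and lay it squarely across the middle of both parallels. Stand the round setting master upright on the granite between the indicator stand and the sample, with a finger's width free on either side of it. Leave the stand and the V-block where they are, and leave the clamp open.

Things in the scene. Friction and masses are not known exactly. Their poses are not given: they have to be found in the camera images.
- granite: Dark grey granite surface plate lying flat on the desk, fixed: 200 mm (its x) by 300 mm (its y, the long side), top face 50 mm above the desk. Origin at the centre of its underside; z up. The indicator stand is near one y end and the V-block near the other; the middle is free.
- stand: Indicator stand on the granite near one of its ends (which end varies): grey steel foot 55 by 50 mm, 40 mm high; steel column to 150 mm above the granite; crossbar at 132 mm height with a dial indicator, reaching 110 mm to its +x (away from the robot). Loose, 1.8 kg; not to be shifted. Origin: centre of the foot's underside.
- vblock: Small steel V-block on the granite, near the end opposite the stand: 40 by 40 mm, 36 mm high, groove along its x. Loose; not to be shifted. Origin at the centre of its underside. Stand and V-block are some 220 to 260 mm apart.
- fixture: Checking fixture fixed on the desk: steel base 160 (x) by 80 mm (y), 12 mm thick; origin centre of underside. Sample lies in it on 4 rest posts (tops 28 mm above desk), centre at x -28, y 0, between brass pins (tops 35 mm; 2 at its -x end, 1 at each long side 33 mm to -x of its centre; 1.5 mm play). Toggle clamp at the +x end: bracket 30 by 20 mm at x 47, 66 mm high.
- clamp_arm (a joint): Toggle clamp's hold-down arm, rad: 0 = shut, level towards the fixture's -x, its rubber tip on the sample 25 mm from the sample's centre; 1.57 = upright; 1.85 = fully open. 57 mm long; pivot at fixture x 42, z 52 mm, about y. Linked to the handle: arm angle = 1.6 x handle angle. Stiff to lift by itself (about 7 N at its tip). Stays where left.
- handle_tip (a point): Top end of the clamp's handle: a round black grip 15 mm thick, straight up when shut (outer 60 mm is grip). Its pivot is at fixture x 47, z 60 mm, axis along y; this point is 95.5 mm from the pivot. Throw it towards the fixture's +x, up to 1.15 rad (stop), to lift the arm; about 7 N at the grip, friction only (0.5 N m).
- sample: The workpiece: flat milled aluminium plate with bored holes, 80 mm (its x) by 50 mm (its y), 10 mm thick, 0.11 kg, held in the fixture with its x along the fixture's x. Origin at the centre of its underside.
- parallel_a: One of two identical ground steel parallels (bars with three cross holes): 100 mm long (its x), 12 mm wide (its y), 24 mm high as it stands on edge on the desk beside or in front of the fixture, 0.2 kg. Origin at the centre of its underside.
- parallel_b: The other of the two identical parallels, same sizes; the two are interchangeable. Origin at the centre of its underside.
- master: Setting master: plain upright steel cylinder 30 mm in diameter and 34 mm high, solid, with a thin dark band, 0.18 kg, standing on the desk beside or in front of the fixture. (The flat ring with a large hole lying near by is not it.) Origin at the centre of its underside.
Mind the look-alikes: they are no part of the job. Leave any purple or red look-alike of the parallel_a alone.

How it is judged:
On the way, in this order (a step that is already met when the one before it is completed fails the run):
1. the toggle clamp is thrown open while the sample still lies in its fixture (value of joint clamp_arm above 1.4 rad and distance of sample from where it was at the start of the episode below 0.015 m), for 0.2 s.
2. the sample lies across both parallels on the granite (z of parallel_a in the frame of granite between 0.047 and 0.053 m and angle between each of parallel_a, parallel_b's own z axis and vertical below 0.06 rad and x of parallel_a in the frame of granite between -0.09 and 0.09 m and z of parallel_b in the frame of granite between 0.047 and 0.053 m and x of parallel_b in the frame of granite between -0.09 and 0.09 m and angle between the x axis of parallel_a and the x axis of parallel_b, either way round below 0.17 rad and x of parallel_b in the frame of parallel_a between -0.02 and 0.02 m and (y of parallel_b in the frame of parallel_a between 0.037 and 0.07 m or y of parallel_b in the frame of parallel_a between -0.07 and -0.037 m) and contact force between sample and parallel_a above 0.05 N and contact force between sample and parallel_b above 0.05 N and z of sample in the frame of granite between 0.07 and 0.078 m and angle between sample's own z axis and vertical below 0.05 rad and angle between the x axis of sample and the x axis of parallel_a, either way round above 1.4 rad and x of sample in the frame of parallel_a between -0.02 and 0.02 m and (y of sample in the frame of parallel_a between 0.008 and 0.048 m or y of sample in the frame of parallel_a between -0.048 and -0.008 m) and (y of sample in the frame of parallel_b between 0.008 and 0.048 m or y of sample in the frame of parallel_b between -0.048 and -0.008 m)), for 0.2 s.
At the end, for the whole second after the job is handed in: Parallels on edge on the granite, 37-70 mm apart, parallel to 10 deg. Sample level on both, centred to 20 mm, square to 10 deg, 115-205 mm from stand. Master upright between: 48-120 mm from stand, 62-130 mm from sample; both within 30 mm of the long centre line. Arm above 1.4 rad; all at rest (all of step 2 and x of sample in the frame of granite between -0.03 and 0.03 m and horizontal distance between sample and stand between 0.115 and 0.205 m and x of master in the frame of granite between -0.03 and 0.03 m and horizontal distance between master and stand between 0.048 and 0.12 m and horizontal distance between master and sample between 0.062 and 0.13 m and z of master in the frame of granite between 0.047 and 0.053 m and angle between master's own z axis and vertical below 0.06 rad and linear speed of each of parallel_a, parallel_b, sample, master below 0.01 m/s and angular speed of each of parallel_a, parallel_b, sample, master below 0.1 rad/s and value of joint clamp_arm above 1.4 rad); the robot touches nothing.
It fails at once if the indicator stand is shifted by more than 10 mm or tipped (distance of stand from where it was at the start of the episode above 0.01 m or angle between stand's own z axis and vertical above 0.15 rad).
It fails at once if the V-block is shifted by more than 10 mm (distance of vblock from where it was at the start of the episode above 0.01 m).
It also fails if it takes over 134 s, if anything falls off the work surface, if the arm or the gripper's body presses on something with over 40 N, if the wrist force passes 120 N, or if a joint passes its speed limit or range.

## Robot

A 7-joint arm with a two-finger parallel gripper is mounted at the origin on the work surface. World frame = base frame: x ahead of the robot, y to its left, z up, the work surface at z = 0. Lengths are in m, angles in rad, forces in N, time in s.
With the tool pointing down it reaches from about 0.425 to 0.875 m from the base axis. Payload 8.4 kg.
Tool frame: the origin (TCP) lies on the centre line of the jaws, within the pads' length; the fingertips stand 11 mm ahead of it and the grasp point (between the pads) lies 8 mm behind it; z points along the fingers, x is the direction in which the jaws open and shut, and the axes are right-handed (so a half turn about z gives the same grasp; the last joint's range is limited). The gripper opens to 87 mm and grips with 3 to 60 N. Pads are 19 mm wide; open, the fingers measure 117 mm over their backs; the gripper's body (75 mm by 190 mm) begins 51 mm behind the grasp point.
Start: joints at [1.251, 0.333, 0.04, 1.465, -0.013, 1.343, -0.059], TCP at [0.142, -0.634, 0.234] pointing down, gripper open.
Joint ranges: [-2.58, 2.58], [-0.38, 2.09], [-1.3, 1.39], [0.25, 2.4], [-1.5, 4.64], [0.08, 2.09], [-2.65, 2.65]. Speed limits (rad/s): [2.22, 2.22, 2.79, 2.79, 3.14, 3.14, 3.14].

## Interface

Orientations are given as [roll, pitch, yaw] about the fixed x, y, z axes, in that order (R = Rz(yaw) Ry(pitch) Rx(roll)).
In Python, from cell import * gives the robot as it stands.
- The arm moves only by the tool jog_arm, never from a script. Its argument "plan" is a list of rows, each a list of 3 entries, a list of its own where there are three numbers: the shift along the tool's x, y, z in cm, then the turn, a rotation vector about the tool's x, y, z in degrees, then the opening, from -1 (shut) to 1 (fully open). In form: [[[dx, dy, dz], [wx, wy, wz], hand], ...]. A call has 1 to 5 rows; each row is the pose to reach, as a shift and turn from the pose commanded when the call began, along the tool's axes at that moment; what a row does not reach only later rows make up. A row lasts 1/10 s, in which the tool goes at most 50 mm and 8.59 degrees, less where a joint would pass 70% of its speed; a pose out of reach is approached as far as the arm can. A call with a gripper value outside its range is refused whole. The fingers move at their own pace and stop on an object; the grip force is fixed at half the most. Time passes only in rows, so rows that repeat a pose let the fingers close. It gives the time, the measured TCP pose, the force and the opening at its end, in the units of the state.
- read_state(): the state, without advancing time (a new reading comes with each control period).
- capture(name): name is "side" or "top"; returns a dict with "frame" (480x640x3 uint8, blue, green, red), "fx", "fy", "cx", "cy" (pixels), "R" (3x3) and "t" (3): a world point X has camera coordinates R X + t. Camera axes: x right, y down, z forward; pixel columns grow to the right and rows downward; lengths in m; the calibration is good to about 2 mm. A picture is of the moment at which its call begins. There is no depth.
- finish_job(): hands the job in, once; it reports no verdict.
The state is a dict: "time": time; "q": joint angles; "qvel": joint speeds; "tau": joint torques, N m; "tool_pos": TCP position; "tool_rot": TCP orientation; "wrist_force": force on the tool from outside, world axes, zero at the start; "moment": the same for the moment, N m; "finger_gap": finger opening in m.
Only numpy, scipy, OpenCV 4.12 (cv2) and the standard library are available. Lean on these libraries where they do the work, as an engineer would, in place of code of your own. Each camera call takes 0.05 s, during which the arm holds its last target.

## Working session

There is one attempt and no reset: what is moved stays moved. The work goes in short steps, Python scripts to look and compute and a tool call to move; the robot and the scene stay as the last step left them, time stands still between calls to the robot, and variables do not carry over. Pictures are saved under pics/ and viewed, and the job is handed in when it is done.

Besides the shell and the picture viewer there is one more tool, called as name(argument=value, ...), one argument or row to a line, values as JSON. jog_arm: Moves the arm, as the interface text tells. Its arguments: {"type":"object","properties":{"plan":{"type":"array","items":{"type":"array"}}},"required":["plan"]}

```bash
ls; mkdir -p pics; python3 - <<'E'
from cell import *
import cv2,json
s=read_state();print(s)
for n in ("side","top"):
    c=capture(n);cv2.imwrite(f"pics/{n}0.png",c["frame"]);print(n,c["fx"],c["fy"],c["cx"],c["cy"],c["R"],c["t"])
E
```

```text
pics
{'time': 0.0, 'q': array([ 1.25081822,  0.33391277,  0.03986321,  1.46629373, -0.01337532,
        1.34329102, -0.05848599]), 'qvel': array([ 7.67054017e-05,  2.66408218e-05, -2.39755814e-04,  1.42666548e-03,
        5.52992622e-04, -9.38089852e-05, -1.98438703e-04]), 'tau': array([-1.10704936e-03, -6.56362081e+01,  1.33408081e+00, -4.03808606e+01,
       -5.99434949e-02,  4.48810193e-02,  1.91046288e-04]), 'tool_pos': array([ 0.14221158, -0.63378079,  0.23264692]), 'tool_rot': array([ 3.14146083e+00,  1.63405580e-03, -1.35000624e+00]), 'wrist_force': array([ 0.25502227,  0.23309166, -0.18027377]), 'moment': array([ 0.00342321, -0.03846701, -0.01039065]), 'finger_gap': 0.08689008997631428}
side 602.7992453619725 602.7992453619725 322.9875467935282 237.4940531674591 [[-0.94039432 -0.34004746  0.00512326]
 [-0.21940475  0.5951114  -0.77311317]
 [ 0.25984626 -0.7281553  -0.63424741]] [0.41676083 0.16634408 1.31857235]
top 552.9867617971325 552.9867617971325 324.0605847340751 243.51768841724845 [[ 0.02403926 -0.9996536   0.01071467]
 [-0.99246377 -0.02515181 -0.11992937]
 [ 0.12015732 -0.00775091 -0.99272461]] [0.00744657 0.42607187 1.09623914]
```

View pics/side0.png

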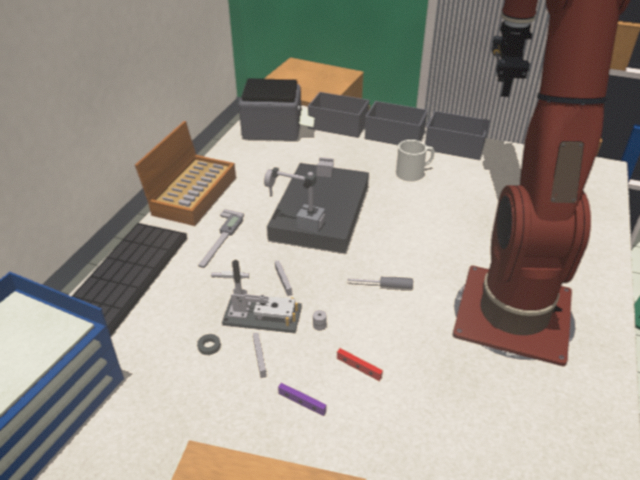

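View pics/top0.png

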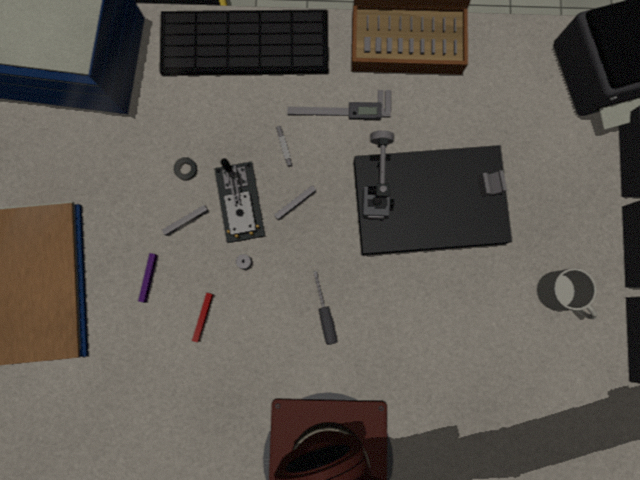

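```bash
python3 - <<'E'
import cv2
t=cv2.imread("pics/top0.png");s=cv2.imread("pics/side0.png")
cv2.imwrite("pics/top0c.png",cv2.resize(t[115:285,130:340],None,fx=3.5,fy=3.5,interpolation=cv2.INTER_CUBIC))
cv2.imwrite("pics/top0g.png",cv2.resize(t[120:270,340:530],None,fx=4,fy=4,interpolation=cv2.INTER_CUBIC))
cv2.imwrite("pics/side0c.png",cv2.resize(s[240:400,190:350],None,fx=3.7,fy=3.7,interpolation=cv2.INTER_CUBIC))
E
```

```text
(no output)
```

View pics/top0c.png

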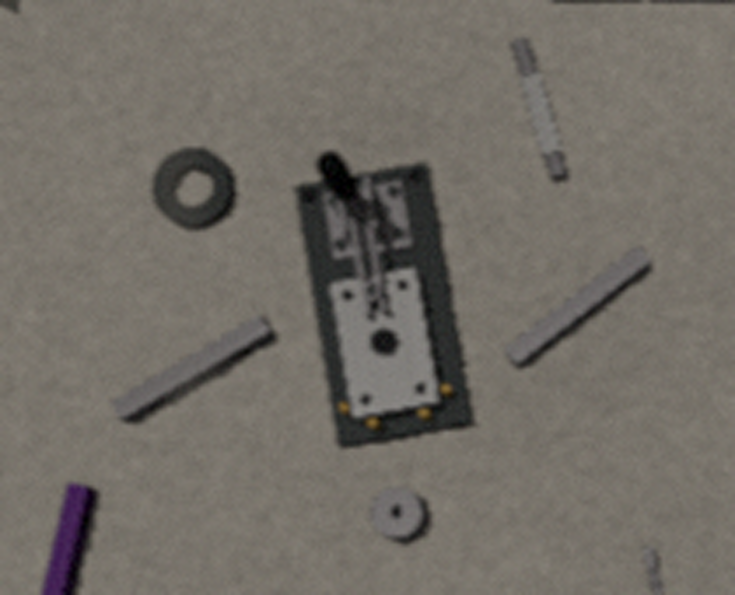

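View pics/top0g.png

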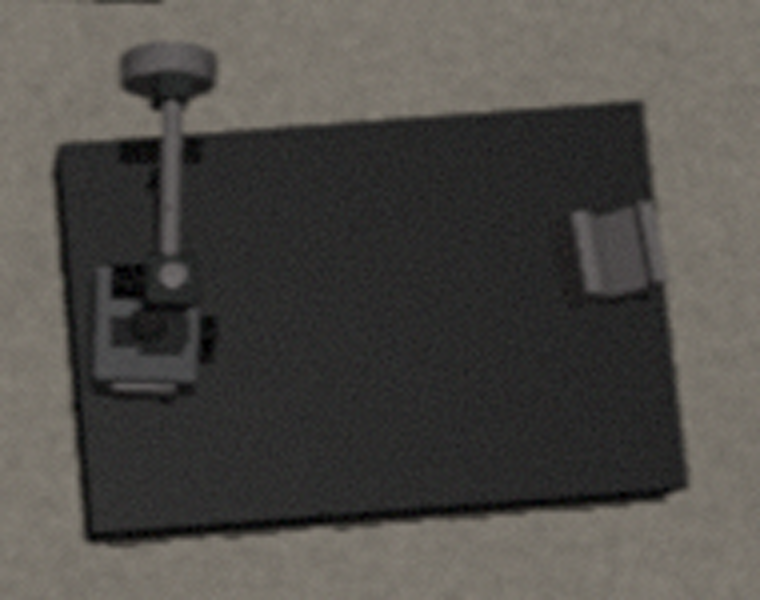

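View pics/side0c.png

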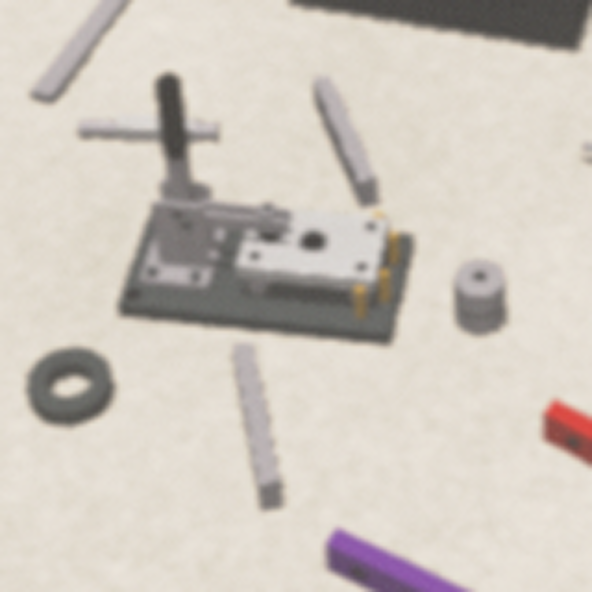

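```bash
cat > h.py <<'E'
import numpy as np, cv2
from cell import *
from scipy.optimize import least_squares
def proj(c,X):
    X=np.atleast_2d(X); p=X@np.array(c["R"]).T+np.array(c["t"])
    return np.c_[c["fx"]*p[:,0]/p[:,2]+c["cx"], c["fy"]*p[:,1]/p[:,2]+c["cy"]]
def ray(c,uv,z):
    uv=np.atleast_2d(uv);R=np.array(c["R"]);t=np.array(c["t"])
    d=np.c_[(uv[:,0]-c["cx"])/c["fx"],(uv[:,1]-c["cy"])/c["fy"],np.ones(len(uv))]@R
    o=-R.T@t
    return o+d*((z-o[2])/d[:,2])[:,None]
def rz(a): return np.array([[np.cos(a),-np.sin(a),0],[np.sin(a),np.cos(a),0],[0,0,1]])
def box(x,y,yaw,L,W,z0,z1):
    b=np.array([[sx*L/2,sy*W/2,z] for z in(z0,z1) for sx,sy in((-1,-1),(1,-1),(1,1),(-1,1))])
    return b@rz(yaw).T+[x,y,0]
def drawbox(img,c,B,off,f,col=(0,255,0)):
    p=((proj(c,B)-off+0.5)*f-0.5)
    for i in range(4):
        for a,b in((i,(i+1)%4),(4+i,4+(i+1)%4),(i,i+4)):
            cv2.line(img,tuple(int(round(v)) for v in p[a]),tuple(int(round(v)) for v in p[b]),col,1)
def crop(c,x0,y0,x1,y1,f):
    return cv2.resize(c["frame"][y0:y1,x0:x1],None,fx=f,fy=f,interpolation=cv2.INTER_CUBIC)
def cyl(img,c,x,y,r,z0,z1,off,f,col=(0,255,0)):
    a=np.linspace(0,2*np.pi,40)
    for z in(z0,z1):
        p=((proj(c,np.c_[x+r*np.cos(a),y+r*np.sin(a),0*a+z])-off+.5)*f-.5)
        cv2.polylines(img,[p.round().astype(np.int32)],True,col,1)
E
cat > m.py <<'E'
from h import *
import pickle
ct,cs=capture("top"),capture("side")
pickle.dump((ct,cs),open("c0.pkl","wb"))
T=lambda l:np.array(l,float)/3.5+[130,115]
G=lambda l:np.array(l,float)/4+[340,120]
def rectfit(P,name):
    c=P.mean(0);e=P[1]-P[0] if np.linalg.norm(P[1]-P[0])>np.linalg.norm(P[2]-P[1]) else P[2]-P[1]
    print(name,c.round(4),"yaw",np.arctan2(e[1],e[0]).round(3),[np.linalg.norm(P[i]-P[(i+1)%4]).round(4) for i in range(4)])
rectfit(ray(ct,T([(297,187),(427,165),(473,425),(340,446)]),.012),"fix")
rectfit(ray(ct,T([(330,285),(418,270),(440,402),(352,418)]),.038),"sample")
rectfit(ray(ct,G([(58,148),(640,103),(686,487),(88,530)]),.05),"granite")
for n,a in(("L",[(122,411),(267,325)]),("Rr",[(515,358),(645,255)])):
    P=ray(ct,T(a),.024);d=P[1]-P[0];print(n,P.mean(0).round(4),np.arctan2(d[1],d[0]).round(3),np.linalg.norm(d))
print("master",ray(ct,T([(397,510)]),.034))
print("foot",ray(ct,G([(97,268),(195,382),(97,382)]),.09))
print("vb",ray(ct,G([(572,210),(655,200),(665,283),(597,293)]),.086))
E
python3 m.py
```

```text
fix [0.5094 0.1943 0.012 ] yaw -2.932 [np.float64(0.0783), np.float64(0.1592), np.float64(0.0787), np.float64(0.1579)]
sample [0.4816 0.189  0.038 ] yaw -2.94 [np.float64(0.0514), np.float64(0.0784), np.float64(0.0511), np.float64(0.0789)]
granite [ 0.5189 -0.1967  0.05  ] yaw -1.465 [np.float64(0.2974), np.float64(0.1974), np.float64(0.2991), np.float64(0.1947)]
L [0.4668 0.3009 0.024 ] -0.995 0.09700006958293476
Rr [0.5091 0.0779 0.024 ] -0.865 0.09748393252958631
master [[0.38597004 0.17863473 0.034     ]]
foot [[ 0.53016454 -0.05670371  0.09      ]
 [ 0.47544729 -0.1047623   0.09      ]
 [ 0.47422489 -0.05756074  0.09      ]]
vb [[ 0.56613453 -0.28886059  0.086     ]
 [ 0.57223321 -0.32963667  0.086     ]
 [ 0.53095205 -0.3338996   0.086     ]
 [ 0.52511377 -0.30062483  0.086     ]]
```

```bash
cat > ov.py <<'E'
from h import *
import pickle
ct,cs=pickle.load(open("c0.pkl","rb"))
def draw(c,off,f,img):
    drawbox(img,c,box(.5094,.1943,.2095,.16,.08,0,.012),off,f)
    drawbox(img,c,box(.482,.1885,.2095,.08,.05,.028,.038),off,f,(255,0,0))
    drawbox(img,c,box(.4668,.3009,-.995,.1,.012,0,.024),off,f)
    drawbox(img,c,box(.5091,.0779,-.865,.1,.012,0,.024),off,f)
    drawbox(img,c,box(.5189,-.1967,.106,.2,.3,0,.05),off,f)
    drawbox(img,c,box(.502,-.081,.09,.055,.05,.05,.09),off,f)
    drawbox(img,c,box(.5485,-.313,.106,.04,.04,.05,.086),off,f)
    cyl(img,c,.386,.1786,.015,0,.034,off,f)
for n,c,(x0,y0,x1,y1),f in(("tA",ct,(130,115,340,285),3.5),("tB",ct,(340,120,530,270),4),("sA",cs,(190,240,350,400),3.7),("sB",cs,(260,150,380,255),5)):
    im=crop(c,x0,y0,x1,y1,f);draw(c,np.array([x0,y0]),f,im);cv2.imwrite(f"pics/ov_{n}.png",im)
a=cv2.imread("pics/ov_tA.png");b=cv2.imread("pics/ov_tB.png")
E
python3 ov.py
```

```text
(no output)
```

View pics/ov_tA.png

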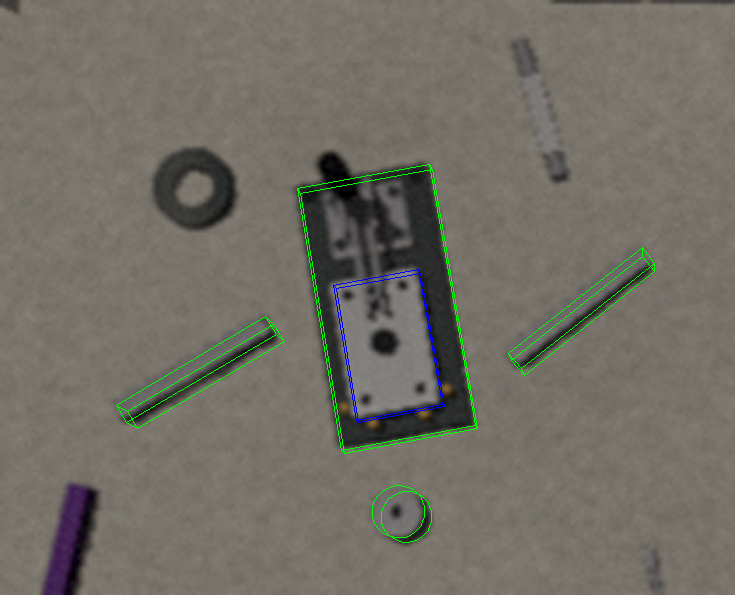

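View pics/ov_tB.png

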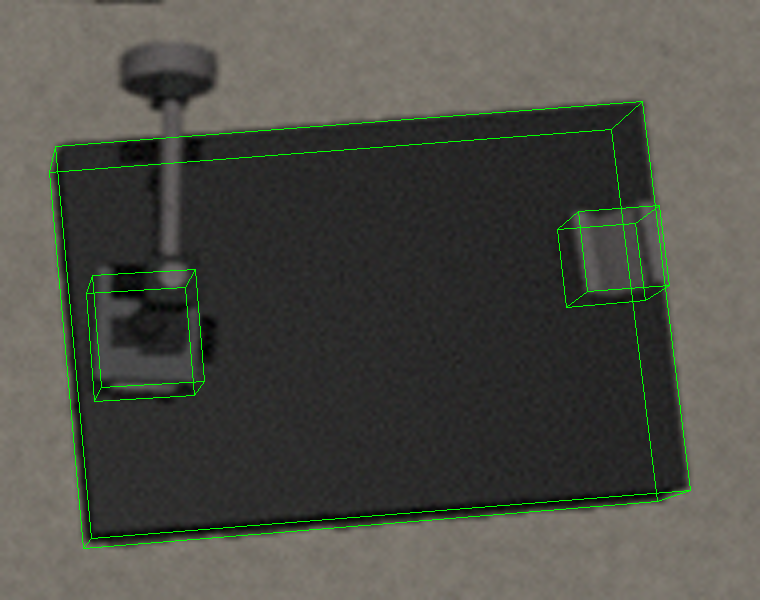

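View pics/ov_sA.png

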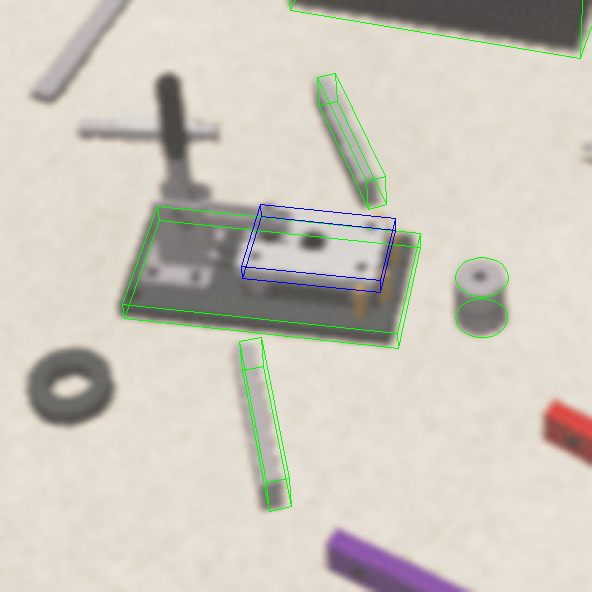

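View pics/ov_sB.png

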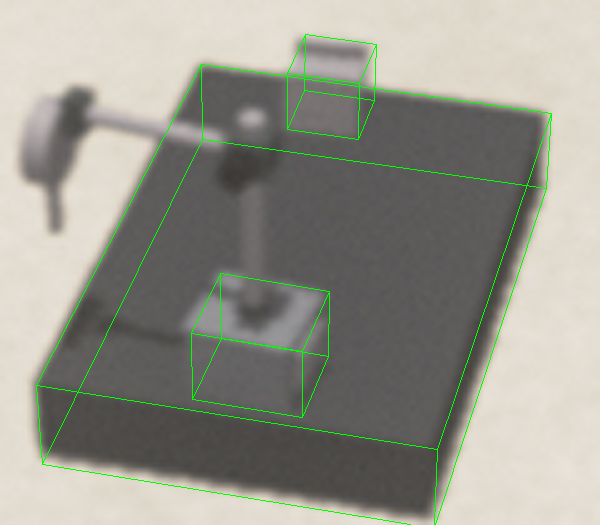

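```bash
cat > pk.py <<'E'
from h import *
import pickle
c=pickle.load(open("c0.pkl","rb"))[1]
cv2.imwrite("pics/grip0.png",crop(c,440,0,600,120,5))
E
python3 pk.py; cat > go.py <<'E'
# usage: go.py x y z yaw  -> tool-frame shift cm & rotz deg from current pose (tool down)
import sys,numpy as np
from cell import *
from scipy.spatial.transform import Rotation as Ro
s=read_state()
R=Ro.from_euler("xyz",s["tool_rot"]);p=s["tool_pos"]
x,y,z,yaw=map(float,sys.argv[1:5])
T=Ro.from_euler("xyz",[np.pi,0,yaw])
print("t",round(s["time"],2),"pos",p.round(4),"rot",s["tool_rot"].round(3),"F",s["wrist_force"].round(1),"gap",round(s["finger_gap"],4),"q",np.round(s["q"],2))
print("shift cm",R.inv().apply(np.array([x,y,z])-p).round(3)*100,"rot deg",np.degrees((R.inv()*T).as_rotvec()).round(2))
E
python3 go.py .468 .302 .12 .576
```

```text
t 0.2 pos [ 0.1423 -0.6339  0.233 ] rot [ 3.142e+00  1.000e-03 -1.350e+00] F [ 0.2 -0.4 -0.2] gap 0.0869 q [ 1.25  0.33  0.04  1.47 -0.01  1.34 -0.06]
shift cm [-84.2 -52.3  11.4] rot deg [-5.0000e-02  4.0000e-02 -1.1035e+02]
```

View pics/grip0.png

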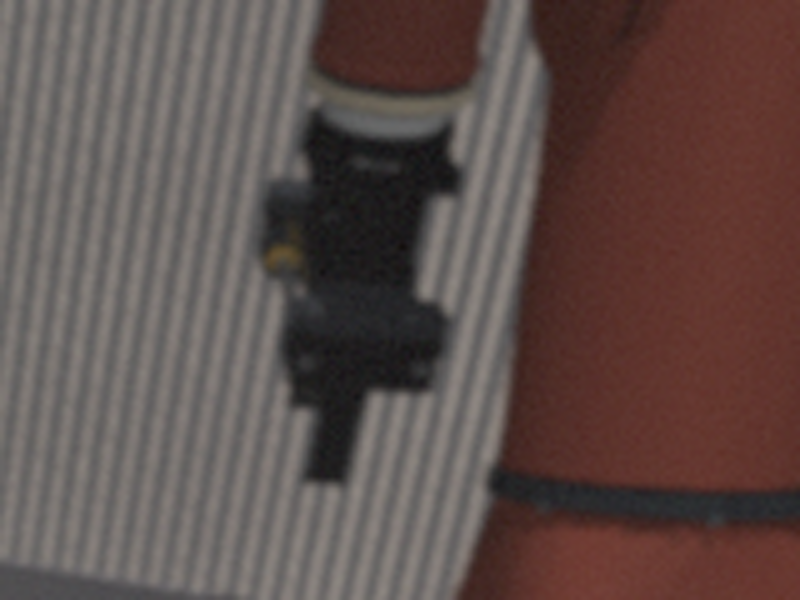

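```bash
python3 go.py .6 -.3 .27 .706
```

```text
t 0.2 pos [ 0.1423 -0.6339  0.233 ] rot [ 3.142e+00  1.000e-03 -1.350e+00] F [ 0.2 -0.4 -0.2] gap 0.0869 q [ 1.25  0.33  0.04  1.47 -0.01  1.34 -0.06]
shift cm [-22.6 -52.   -3.7] rot deg [-6.000e-02  4.000e-02 -1.178e+02]
```

jog_arm(
  plan=[
    [[-22.6,-52,-3.7],[0,0,-117.8],0],
    [[-22.6,-52,-3.7],[0,0,-117.8],0],
    [[-22.6,-52,-3.7],[0,0,-117.8],0],
    [[-22.6,-52,-3.7],[0,0,-117.8],0],
    [[-22.6,-52,-3.7],[0,0,-117.8],0],
  ],
)

```text
time: 0.7
tool_pos: [0.3451, -0.4856, 0.25]
tool_rot: [3.141, -0.0, -0.594]
wrist_force: [1.0, -0.7, 0.1]
finger_gap: 0.0549
```

```bash
python3 go.py .6 -.3 .27 .706;python3 go.py .5105 .0787 .2 .706
```

```text
t 0.7 pos [ 0.3451 -0.4856  0.25  ] rot [ 3.141 -0.    -0.594] F [ 1.  -0.7  0.1] gap 0.0549 q [ 1.04  0.23 -0.19  1.57  0.04  1.35  0.25]
shift cm [ 10.7 -29.6  -2. ] rot deg [ 1.000e-02 -0.000e+00 -7.448e+01]
t 0.7 pos [ 0.3451 -0.4856  0.25  ] rot [ 3.141 -0.    -0.594] F [ 1.  -0.7  0.1] gap 0.0549 q [ 1.04  0.23 -0.19  1.57  0.04  1.35  0.25]
shift cm [-17.9 -56.    5. ] rot deg [ 1.000e-02 -0.000e+00 -7.448e+01]
```

jog_arm(
  plan=[
    [[10.7,-29.6,-3],[0,0,-74.5],0],
    [[10.7,-29.6,-3],[0,0,-74.5],0],
    [[10.7,-29.6,-3],[0,0,-74.5],0],
    [[10.7,-29.6,-3],[0,0,-74.5],0],
    [[10.7,-29.6,-3],[0,0,-74.5],0],
  ],
)

```text
time: 1.2
tool_pos: [0.547, -0.3404, 0.2738]
tool_rot: [3.141, -0.0, 0.156]
wrist_force: [0.1, -1.2, -0.2]
finger_gap: 0.0438
```

```bash
python3 go.py .5105 .0787 .26 .706
```

```text
t 1.2 pos [ 0.547  -0.3404  0.2738] rot [ 3.141 -0.     0.156] F [ 0.1 -1.2 -0.2] gap 0.0438 q [ 0.79  0.34 -0.4   1.4   0.13  1.43  0.55]
shift cm [  2.9 -42.    1.4] rot deg [ 1.000e-02  0.000e+00 -3.152e+01]
```

jog_arm(
  plan=[
    [[2.9,-42,0.5],[0,0,-31.5],0],
    [[2.9,-42,0.5],[0,0,-31.5],0],
    [[2.9,-42,0.5],[0,0,-31.5],0],
    [[2.9,-42,0.5],[0,0,-31.5],0],
    [[2.9,-42,0.5],[0,0,-31.5],0],
  ],
)

```text
time: 1.7
tool_pos: [0.525, -0.0906, 0.2705]
tool_rot: [3.141, 0.0, 0.703]
wrist_force: [1.0, -0.4, 0.1]
finger_gap: 0.0435
```

```bash
python3 go.py .5105 .0787 .2 .706
```

```text
t 1.7 pos [ 0.525  -0.0906  0.2705] rot [3.141 0.    0.703] F [ 1.  -0.4  0.1] gap 0.0435 q [ 0.66  0.12 -0.62  1.67  0.07  1.38  0.73]
shift cm [  9.8 -13.8   7. ] rot deg [ 0.01  0.01 -0.15]
```

jog_arm(
  plan=[
    [[9.8,-13.8,0],[0,0,0],0],
    [[9.8,-13.8,0],[0,0,0],0],
    [[9.8,-13.8,0],[0,0,0],0],
    [[9.8,-13.8,0],[0,0,0],0],
    [[9.8,-13.8,10],[0,0,0],0],
  ],
)

```text
time: 2.2
tool_pos: [0.5145, 0.0815, 0.2257]
tool_rot: [3.136, -0.009, 0.706]
wrist_force: [1.9, -0.4, -0.8]
finger_gap: 0.0437
```

```bash
python3 go.py .5105 .0787 .06 .706
```

```text
t 2.2 pos [0.5145 0.0815 0.2257] rot [ 3.136 -0.009  0.706] F [ 1.9 -0.4 -0.8] gap 0.0437 q [ 0.46  0.13 -0.76  1.76  0.09  1.27  0.39]
shift cm [-0.6 -0.1 16.6] rot deg [ 0.34 -0.53 -0.02]
```

jog_arm(
  plan=[
    [[0,0,5],[0,0,0],0],
    [[0,0,10],[0,0,0],0],
    [[0,0,10],[0,0,0],0],
    [[0,0,10],[0,0,0],0],
  ],
)

```text
time: 2.6
tool_pos: [0.5116, 0.0765, 0.1214]
tool_rot: [-3.14, 0.001, 0.7]
wrist_force: [0.7, 0.9, 1.0]
finger_gap: 0.0433
```

```bash
python3 go.py .5105 .0787 .015 .706; cat > look.py <<'E'
import sys
from h import *
n,x0,y0,x1,y1,f,out=sys.argv[1:8]
c=capture(n);cv2.imwrite(f"pics/{out}.png",crop(c,int(x0),int(y0),int(x1),int(y1),float(f)))
E
python3 look.py side 220 190 380 310 5 a1;python3 look.py top 240 140 360 230 6 a2
```

```text
t 2.6 pos [0.5116 0.0765 0.1214] rot [-3.14e+00  1.00e-03  7.00e-01] F [0.7 0.9 1. ] gap 0.0433 q [ 0.44  0.23 -0.74  1.89  0.18  1.09  0.32]
shift cm [ 0.1 -0.2 10.6] rot deg [-0.07  0.03 -0.33]
```

View pics/a1.png

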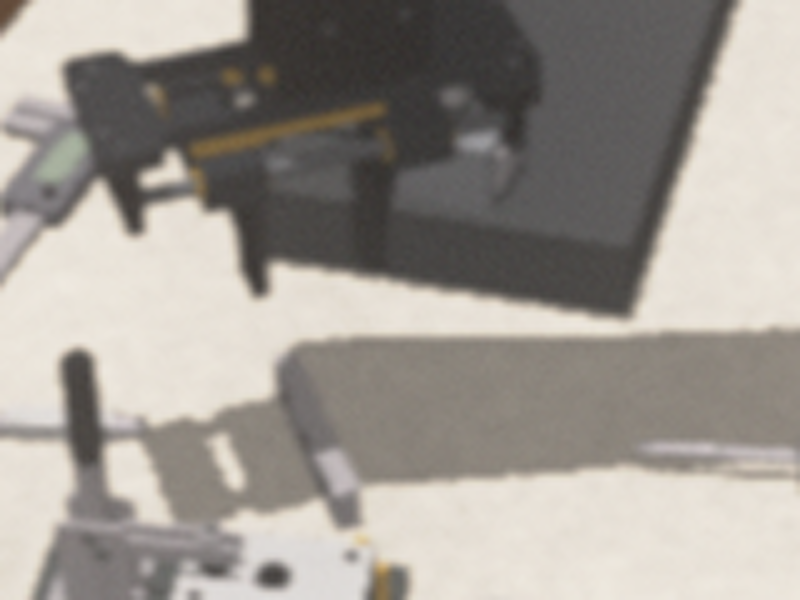

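jog_arm(
  plan=[
    [[0.1,-0.2,5],[0,0,0],0],
    [[0.1,-0.2,8],[0,0,0],0],
    [[0.1,-0.2,10],[0,0,0],0],
    [[0.1,-0.2,10.5],[0,0,0],0],
    [[0.1,-0.2,10.5],[0,0,0],0],
  ],
)

```text
time: 3.2
tool_pos: [0.5124, 0.0785, 0.0171]
tool_rot: [3.141, -0.002, 0.699]
wrist_force: [-1.0, 0.8, -0.7]
finger_gap: 0.0433
```

```bash
python3 go.py .5105 .0787 .015 .706; 
python3 look.py side 220 190 380 310 5 a3;python3 look.py top 240 140 360 230 6 a2
```

```text
t 3.2 pos [0.5124 0.0785 0.0171] rot [ 3.141e+00 -2.000e-03  6.990e-01] F [-1.   0.8 -0.7] gap 0.0433 q [ 0.37  0.38 -0.69  1.97  0.31  0.89  0.21]
shift cm [-0.1 -0.1  0.2] rot deg [ 0.06 -0.09 -0.38]
```

View pics/a3.png

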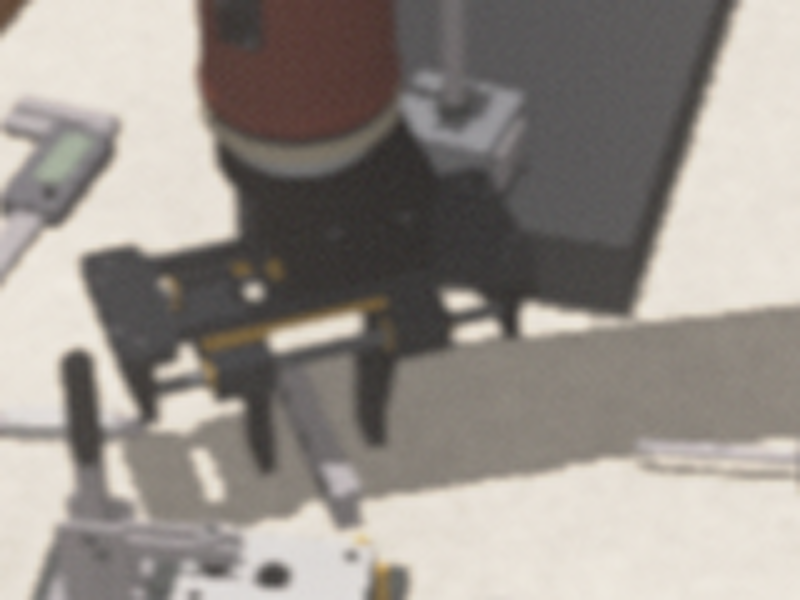

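jog_arm(
  plan=[
    [[0,0,0.1],[0,0,0],-1],
    [[0,0,0.1],[0,0,0],-1],
    [[0,0,0.1],[0,0,0],-1],
    [[0,0,0.1],[0,0,0],-1],
    [[0,0,0.1],[0,0,0],-1],
  ],
)

```text
time: 3.8
tool_pos: [0.5113, 0.0785, 0.0148]
tool_rot: [3.142, -0.0, 0.7]
wrist_force: [-0.4, -0.5, 0.4]
finger_gap: 0.0114
```

jog_arm(
  plan=[
    [[0,0,0],[0,0,0],-1],
    [[0,0,0],[0,0,0],-1],
    [[0,0,0],[0,0,0],-1],
  ],
)

```text
time: 4.1
tool_pos: [0.5113, 0.0785, 0.0148]
tool_rot: [3.142, -0.0, 0.7]
wrist_force: [-0.1, 0.6, 2.3]
finger_gap: 0.0115
```

jog_arm(
  plan=[
    [[0,0,-25],[0,0,0],-1],
    [[0,0,-25],[0,0,0],-1],
    [[0,0,-25],[0,0,0],-1],
    [[0,0,-25],[0,0,0],-1],
    [[0,0,-25],[0,0,0],-1],
  ],
)

```text
time: 4.6
tool_pos: [0.5103, 0.0782, 0.2663]
tool_rot: [-3.141, 0.001, 0.7]
wrist_force: [2.4, 0.2, -3.2]
finger_gap: 0.012
```

```bash
python3 go.py .5265 -.2527 .26 1.677; 
python3 look.py side 180 60 420 240 3.3 a4
```

```text
t 4.6 pos [0.5103 0.0782 0.2663] rot [-3.141e+00  1.000e-03  7.000e-01] F [ 2.4  0.2 -3.2] gap 0.012 q [ 0.49  0.1  -0.77  1.7   0.07  1.37  0.41]
shift cm [-20.1  26.4   0.6] rot deg [-4.000e-02  4.000e-02 -5.598e+01]
```

View pics/a4.png

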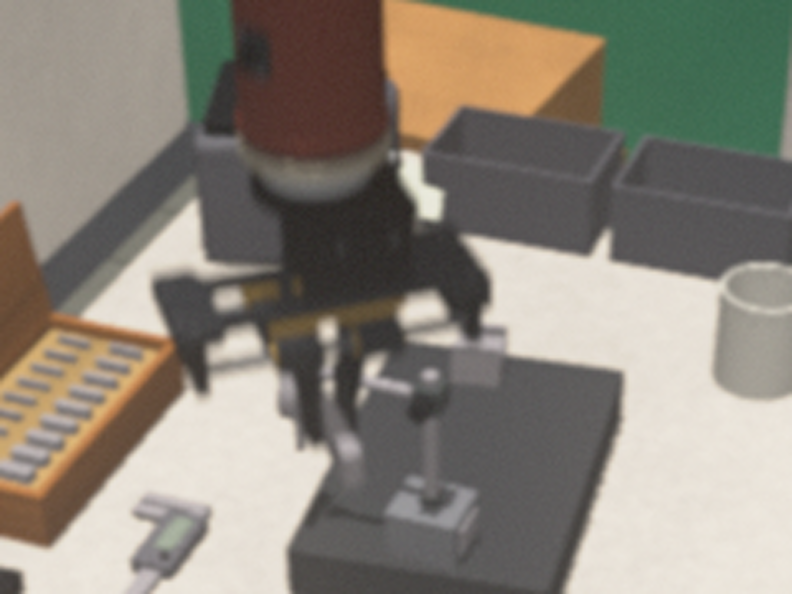

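jog_arm(
  plan=[
    [[-20.1,26.4,0],[0,0,-56],-1],
    [[-20.1,26.4,0],[0,0,-56],-1],
    [[-20.1,26.4,0],[0,0,-56],-1],
    [[-20.1,26.4,0],[0,0,-56],-1],
    [[-20.1,26.4,0],[0,0,-56],-1],
  ],
)

```text
time: 5.15
tool_pos: [0.5222, -0.1503, 0.2639]
tool_rot: [-3.141, 0.0, 1.388]
wrist_force: [0.2, -0.3, -1.6]
finger_gap: 0.0118
```

```bash
python3 go.py .5265 -.2527 .26 1.677
```

```text
t 5.15 pos [ 0.5222 -0.1503  0.2639] rot [-3.141  0.     1.388] F [ 0.2 -0.3 -1.6] gap 0.0118 q [ 0.77  0.15 -0.63  1.65  0.09  1.37  1.51]
shift cm [-10.    2.3   0.4] rot deg [ -0.05   0.   -16.54]
```

jog_arm(
  plan=[
    [[-10,2.3,0],[0,0,-16.5],-1],
    [[-10,2.3,0],[0,0,-16.5],-1],
    [[-10,2.3,0],[0,0,-16.5],-1],
    [[-10,2.3,8],[0,0,-16.5],-1],
    [[-10,2.3,10],[0,0,-16.5],-1],
  ],
)

```text
time: 5.65
tool_pos: [0.527, -0.2518, 0.1637]
tool_rot: [3.14, 0.001, 1.668]
wrist_force: [-0.1, -1.1, -3.1]
finger_gap: 0.0118
```

jog_arm(
  plan=[
    [[0,0,3],[0,0,0],-1],
    [[0,0,3],[0,0,0],-1],
    [[0,0,3],[0,0,0],-1],
  ],
)

```text
time: 5.95
tool_pos: [0.5266, -0.251, 0.1349]
tool_rot: [-3.141, -0.001, 1.67]
wrist_force: [0.4, -0.4, -0.2]
finger_gap: 0.0117
```

```bash
python3 go.py .5265 -.2527 .067 1.677
python3 look.py side 180 60 420 240 3.3 a5; python3 look.py top 340 100 540 260 4 a6
```

```text
t 5.95 pos [ 0.5266 -0.251   0.1349] rot [-3.141e+00 -1.000e-03  1.670e+00] F [ 0.4 -0.4 -0.2] gap 0.0117 q [ 0.85  0.33 -0.58  1.73  0.2   1.14  1.89]
shift cm [-0.2 -0.   6.8] rot deg [-0.03 -0.05 -0.41]
```

View pics/a5.png

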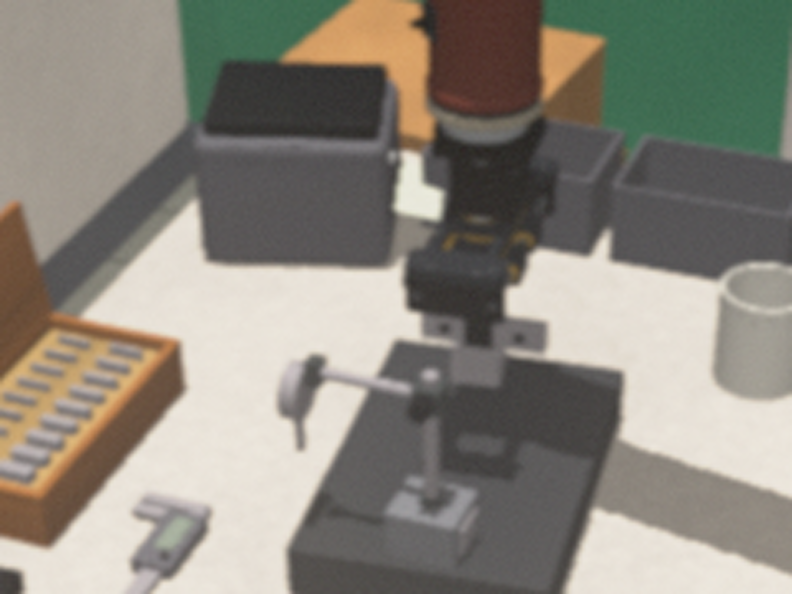

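View pics/a6.png

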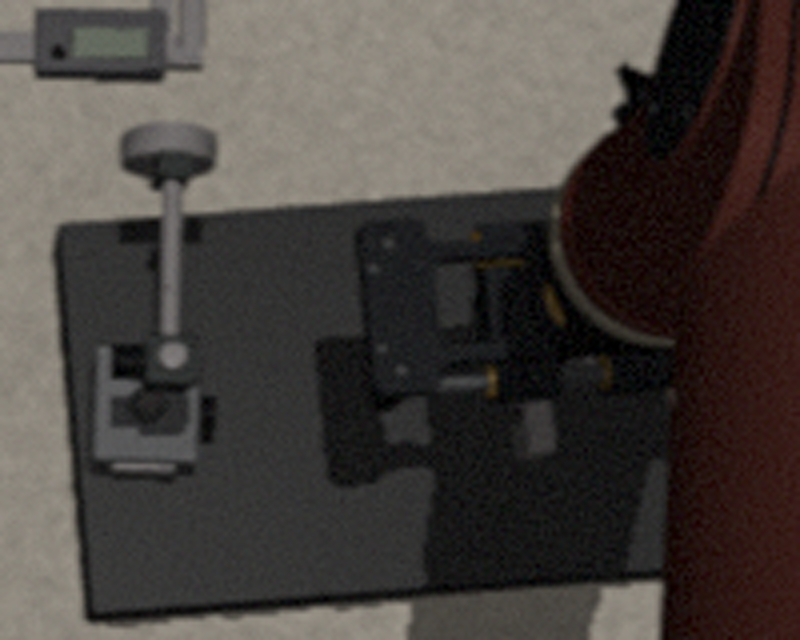

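jog_arm(
  plan=[
    [[-0.2,0,4],[0,0,-0.4],-1],
    [[-0.2,0,6],[0,0,-0.4],-1],
    [[-0.2,0,6.6],[0,0,-0.4],-1],
    [[-0.2,0,6.8],[0,0,-0.4],-1],
    [[-0.2,0,6.8],[0,0,-0.4],-1],
  ],
)

```text
time: 6.55
tool_pos: [0.5279, -0.2536, 0.0683]
tool_rot: [3.14, 0.001, 1.677]
wrist_force: [0.3, 0.9, -2.7]
finger_gap: 0.0123
```

```bash
python3 go.py .5265 -.2527 .0648 1.677
```

```text
t 6.55 pos [ 0.5279 -0.2536  0.0683] rot [3.140e+00 1.000e-03 1.677e+00] F [ 0.3  0.9 -2.7] gap 0.0123 q [ 0.83  0.4  -0.56  1.78  0.25  1.02  1.86]
shift cm [ 0.1 -0.1  0.4] rot deg [ 0.12  0.07 -0.  ]
```

jog_arm(
  plan=[
    [[0,-0.1,0.2],[0,0,0],-1],
    [[0,-0.1,0.3],[0,0,0],-1],
    [[0,-0.1,0.3],[0,0,0],-1],
  ],
)

```text
time: 6.85
tool_pos: [0.5263, -0.2537, 0.0648]
tool_rot: [3.141, 0.001, 1.677]
wrist_force: [-2.3, 1.4, 6.1]
finger_gap: 0.012
```

jog_arm(
  plan=[
    [[0,0,0],[0,0,0],-0.4],
    [[0,0,0],[0,0,0],-0.4],
    [[0,0,0],[0,0,0],-0.4],
    [[0,0,0],[0,0,0],-0.4],
    [[0,0,-3],[0,0,0],-0.4],
  ],
)

```text
time: 7.35
tool_pos: [0.5233, -0.2525, 0.0903]
tool_rot: [-3.136, -0.004, 1.677]
wrist_force: [-0.2, -0.5, 0.1]
finger_gap: 0.0254
```

jog_arm(
  plan=[
    [[0,0,-5],[0,0,0],-0.4],
    [[0,0,-10],[0,0,0],0],
    [[0,0,-16],[0,0,0],0],
    [[0,0,-16],[0,0,0],0],
    [[0,0,-16],[0,0,0],0],
  ],
)

```text
time: 7.85
tool_pos: [0.5268, -0.2537, 0.2558]
tool_rot: [3.138, 0.002, 1.677]
wrist_force: [0.2, 0.8, -0.0]
finger_gap: 0.0424
```

```bash
python3 go.py .4683 .3017 .26 .576;python3 look.py side 180 60 420 240 3.3 a7
```

```text
t 7.85 pos [ 0.5268 -0.2537  0.2558] rot [3.138e+00 2.000e-03 1.677e+00] F [ 0.2  0.8 -0. ] gap 0.0424 q [ 0.88  0.24 -0.6   1.57  0.14  1.37  1.94]
shift cm [55.8  0.1 -0.6] rot deg [2.400e-01 2.000e-02 6.308e+01]
```

View pics/a7.png

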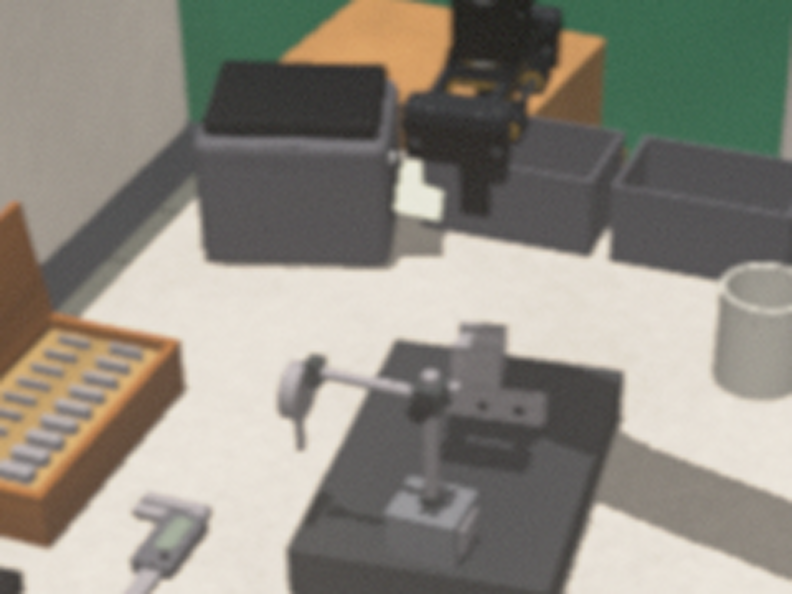

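jog_arm(
  plan=[
    [[55.8,0,-1],[0,0,63],0],
    [[55.8,0,-1],[0,0,63],0],
    [[55.8,0,-1],[0,0,63],0],
    [[55.8,0,-1],[0,0,63],0],
    [[55.8,0,-1],[0,0,63],0],
  ],
)

```text
time: 8.4
tool_pos: [0.4988, -0.0102, 0.2558]
tool_rot: [-3.139, 0.001, 0.943]
wrist_force: [0.6, -0.1, 0.1]
finger_gap: 0.0436
```

```bash
python3 go.py .4683 .3017 .26 .576;python3 look.py top 340 100 540 260 4 a8
```

```text
t 8.4 pos [ 0.4988 -0.0102  0.2558] rot [-3.139e+00  1.000e-03  9.430e-01] F [ 0.6 -0.1  0.1] gap 0.0436 q [ 0.62  0.06 -0.71  1.76  0.04  1.34  0.85]
shift cm [ 23.5 -20.8  -0.4] rot deg [-0.15  0.11 21.04]
```

View pics/a8.png

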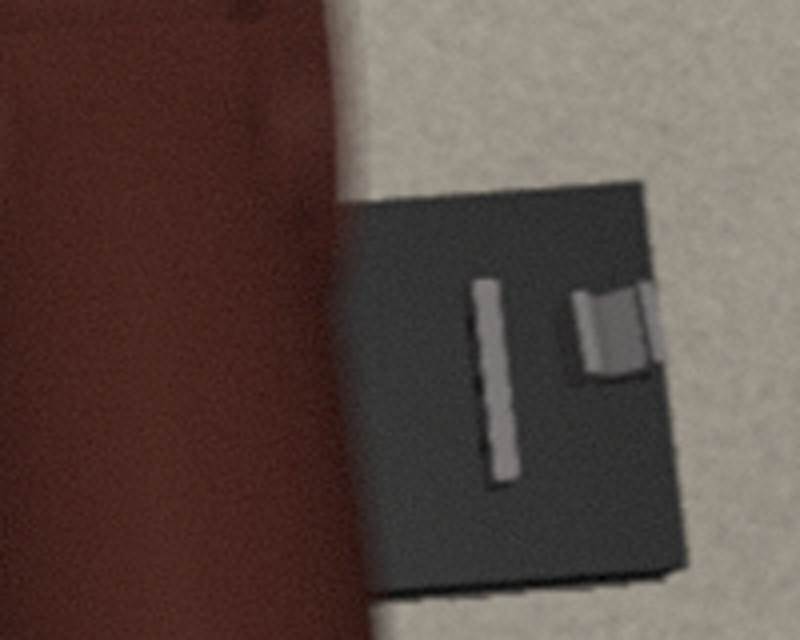

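jog_arm(
  plan=[
    [[23.5,-20.8,-0.4],[0,0,21],0],
    [[23.5,-20.8,-0.4],[0,0,21],0],
    [[23.5,-20.8,-0.4],[0,0,21],0],
    [[23.5,-20.8,-0.4],[0,0,21],0],
    [[23.5,-20.8,-0.4],[0,0,21],0],
  ],
)

```text
time: 8.95
tool_pos: [0.4751, 0.2255, 0.2592]
tool_rot: [-3.141, 0.002, 0.582]
wrist_force: [1.4, 0.5, 0.8]
finger_gap: 0.0436
```

jog_arm(
  plan=[
    [[0,0,0],[0,0,0],0],
  ],
)

```text
time: 9.05
tool_pos: [0.4729, 0.2315, 0.2595]
tool_rot: [-3.137, 0.001, 0.593]
wrist_force: [-1.2, 0.7, -0.3]
finger_gap: 0.0433
```

```bash
python3 go.py .4683 .3017 .015 .576
```

```text
t 9.05 pos [0.4729 0.2315 0.2595] rot [-3.137e+00  1.000e-03  5.930e-01] F [-1.2  0.7 -0.3] gap 0.0433 q [ 0.3   0.16 -0.91  1.69  0.12  1.36 -0.04]
shift cm [ 3.6 -6.  24.5] rot deg [-0.24  0.05  0.99]
```

jog_arm(
  plan=[
    [[3.6,-6,0],[0,0,1],0],
    [[3.6,-6,2],[0,0,1],0],
    [[3.6,-6,7],[0,0,1],0],
    [[3.6,-6,12],[0,0,1],0],
    [[3.6,-6,15],[0,0,1],0],
  ],
)

```text
time: 9.55
tool_pos: [0.4706, 0.2927, 0.1054]
tool_rot: [-3.141, 0.006, 0.567]
wrist_force: [-0.2, -0.8, -0.3]
finger_gap: 0.0433
```

jog_arm(
  plan=[
    [[0,0,0],[0,0,0],0],
    [[0,0,0],[0,0,0],0],
  ],
)

```text
time: 9.75
tool_pos: [0.4727, 0.2943, 0.1106]
tool_rot: [-3.14, 0.002, 0.566]
wrist_force: [0.9, 0.6, 0.3]
finger_gap: 0.0435
```

```bash
python3 go.py .4683 .3017 .015 .576;python3 look.py side 180 220 340 380 4 a9
```

```text
t 9.75 pos [0.4727 0.2943 0.1106] rot [-3.14e+00  2.00e-03  5.66e-01] F [0.9 0.6 0.3] gap 0.0435 q [ 0.11  0.38 -0.89  1.8   0.33  1.12 -0.33]
shift cm [ 0.  -0.8  9.6] rot deg [-0.07  0.11 -0.58]
```

View pics/a9.png

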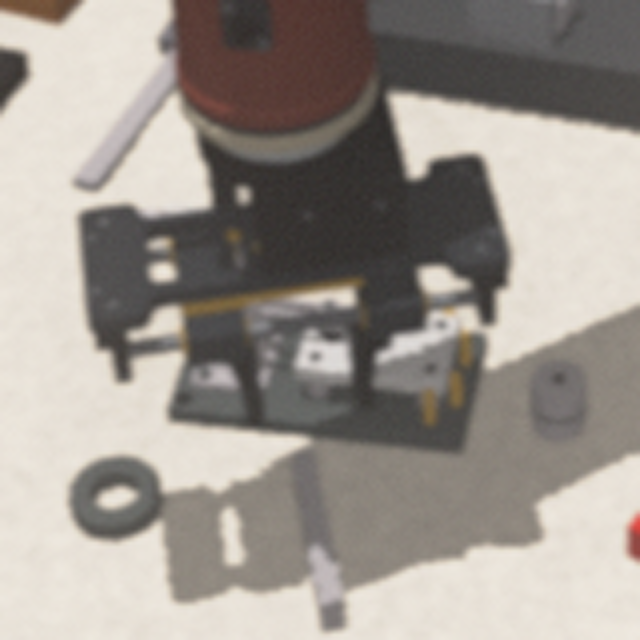

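jog_arm(
  plan=[
    [[0,-0.8,4],[0,0,-0.6],0],
    [[0,-0.8,7],[0,0,-0.6],0],
    [[0,-0.8,9],[0,0,-0.6],0],
    [[0,-0.8,9.5],[0,0,-0.6],0],
    [[0,-0.8,9.5],[0,0,-0.6],0],
  ],
)

```text
time: 10.3
tool_pos: [0.4696, 0.3016, 0.0172]
tool_rot: [-3.141, -0.001, 0.575]
wrist_force: [0.1, 0.3, -0.6]
finger_gap: 0.0439
```

```bash
python3 go.py .4683 .3017 .015 .576;python3 look.py side 180 220 340 380 4 a10
```

```text
t 10.3 pos [0.4696 0.3016 0.0172] rot [-3.141e+00 -1.000e-03  5.750e-01] F [ 0.1  0.3 -0.6] gap 0.0439 q [ 0.03  0.5  -0.82  1.87  0.45  0.96 -0.42]
shift cm [-0.1 -0.1  0.2] rot deg [-0.01 -0.08 -0.03]
```

View pics/a10.png

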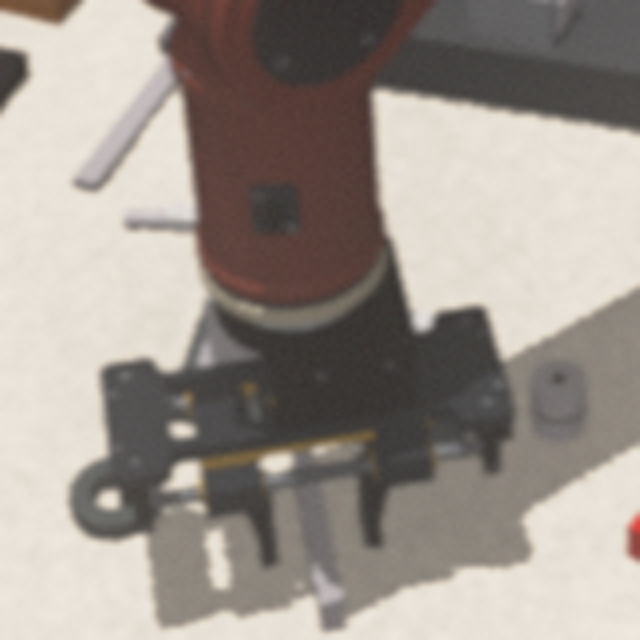

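Bar is between the fingers (top of bar at about (320,560)); closing.

jog_arm(
  plan=[
    [[0,0,0.1],[0,0,0],-1],
    [[0,0,0.1],[0,0,0],-1],
    [[0,0,0.1],[0,0,0],-1],
    [[0,0,0.1],[0,0,0],-1],
    [[0,0,0.1],[0,0,0],-1],
  ],
)

```text
time: 10.85
tool_pos: [0.4692, 0.3014, 0.0154]
tool_rot: [-3.142, -0.001, 0.576]
wrist_force: [0.2, 0.0, 1.7]
finger_gap: 0.0119
```

jog_arm(
  plan=[
    [[0,0,0],[0,0,0],-1],
    [[0,0,0],[0,0,0],-1],
    [[0,0,-5],[0,0,0],-1],
    [[0,0,-10],[0,0,0],-1],
    [[0,0,-15],[0,0,0],-1],
  ],
)

```text
time: 11.35
tool_pos: [0.468, 0.3009, 0.1662]
tool_rot: [-3.141, 0.002, 0.576]
wrist_force: [1.6, -0.1, -1.8]
finger_gap: 0.0122
```

jog_arm(
  plan=[
    [[0,0,-10],[0,0,0],-1],
    [[0,0,-10],[0,0,0],-1],
    [[0,0,-10],[0,0,0],-1],
  ],
)

```text
time: 11.65
tool_pos: [0.4705, 0.3034, 0.2715]
tool_rot: [3.141, -0.009, 0.576]
wrist_force: [0.8, 1.1, -2.3]
finger_gap: 0.0115
```

```bash
python3 go.py .5213 -.204 .26 1.677
```

```text
t 11.65 pos [0.4705 0.3034 0.2715] rot [ 3.141 -0.009  0.576] F [ 0.8  1.1 -2.3] gap 0.0115 q [ 0.17  0.24 -0.96  1.6   0.2   1.39 -0.23]
shift cm [-23.4  45.3   1. ] rot deg [  0.33  -0.44 -63.09]
```

jog_arm(
  plan=[
    [[-23.4,45.3,0],[0,0,-63],-1],
    [[-23.4,45.3,0],[0,0,-63],-1],
    [[-23.4,45.3,0],[0,0,-63],-1],
    [[-23.4,45.3,0],[0,0,-63],-1],
    [[-23.4,45.3,0],[0,0,-63],-1],
  ],
)

```text
time: 12.15
tool_pos: [0.4899, 0.0951, 0.2641]
tool_rot: [-3.14, 0.001, 1.196]
wrist_force: [0.5, 0.7, -2.3]
finger_gap: 0.0116
```

```bash
python3 go.py .5213 -.204 .27 1.677
```

```text
t 12.15 pos [0.4899 0.0951 0.2641] rot [-3.140e+00  1.000e-03  1.196e+00] F [ 0.5  0.7 -2.3] gap 0.0116 q [ 0.6   0.07 -0.91  1.74  0.06  1.36  0.88]
shift cm [-26.7  13.9  -0.6] rot deg [ -0.08   0.03 -27.56]
```

jog_arm(
  plan=[
    [[-26.7,13.9,-0.6],[0,0,-27.6],-1],
    [[-26.7,13.9,-0.6],[0,0,-27.6],-1],
    [[-26.7,13.9,-0.6],[0,0,-27.6],-1],
    [[-26.7,13.9,-0.6],[0,0,-27.6],-1],
    [[-26.7,13.9,-0.6],[0,0,-27.6],-1],
  ],
)

```text
time: 12.65
tool_pos: [0.5133, -0.1357, 0.2688]
tool_rot: [-3.14, -0.0, 1.676]
wrist_force: [1.2, 0.6, -1.0]
finger_gap: 0.0119
```

jog_arm(
  plan=[
    [[0,0,0],[0,0,0],-1],
  ],
)

```text
time: 12.75
tool_pos: [0.5126, -0.1424, 0.2678]
tool_rot: [-3.138, 0.001, 1.662]
wrist_force: [-0.0, -0.5, -2.8]
finger_gap: 0.0119
```

```bash
python3 go.py .5213 -.204 .27 1.677
```

```text
t 12.75 pos [ 0.5126 -0.1424  0.2678] rot [-3.138e+00  1.000e-03  1.662e+00] F [-0.  -0.5 -2.8] gap 0.0119 q [ 0.86  0.14 -0.74  1.67  0.1   1.38  1.77]
shift cm [-6.2  0.3 -0.2] rot deg [-0.18  0.04 -0.86]
```

jog_arm(
  plan=[
    [[-6.2,0.3,0],[0,0,-0.9],-1],
    [[-6.2,0.3,0],[0,0,-0.9],-1],
    [[-6.2,0.3,5],[0,0,-0.9],-1],
    [[-6.2,0.3,10],[0,0,-0.9],-1],
    [[-6.2,0.3,14],[0,0,-0.9],-1],
  ],
)

```text
time: 13.25
tool_pos: [0.5216, -0.1947, 0.1262]
tool_rot: [-3.139, -0.002, 1.688]
wrist_force: [-0.1, -0.2, -1.6]
finger_gap: 0.0117
```

jog_arm(
  plan=[
    [[0,0,0],[0,0,0],-1],
    [[0,0,0],[0,0,0],-1],
  ],
)

```text
time: 13.45
tool_pos: [0.5231, -0.1948, 0.13]
tool_rot: [-3.14, -0.001, 1.689]
wrist_force: [0.8, -0.1, -0.5]
finger_gap: 0.0114
```

```bash
python3 go.py .5213 -.204 .065 1.677; python3 look.py side 180 60 420 240 3.3 a11; python3 look.py top 340 100 540 260 4 a12
```

```text
t 13.45 pos [ 0.5231 -0.1948  0.13  ] rot [-3.140e+00 -1.000e-03  1.689e+00] F [ 0.8 -0.1 -0.5] gap 0.0114 q [ 0.87  0.3  -0.69  1.79  0.21  1.13  1.8 ]
shift cm [-0.9 -0.3  6.5] rot deg [-0.07 -0.07  0.66]
```

View pics/a11.png

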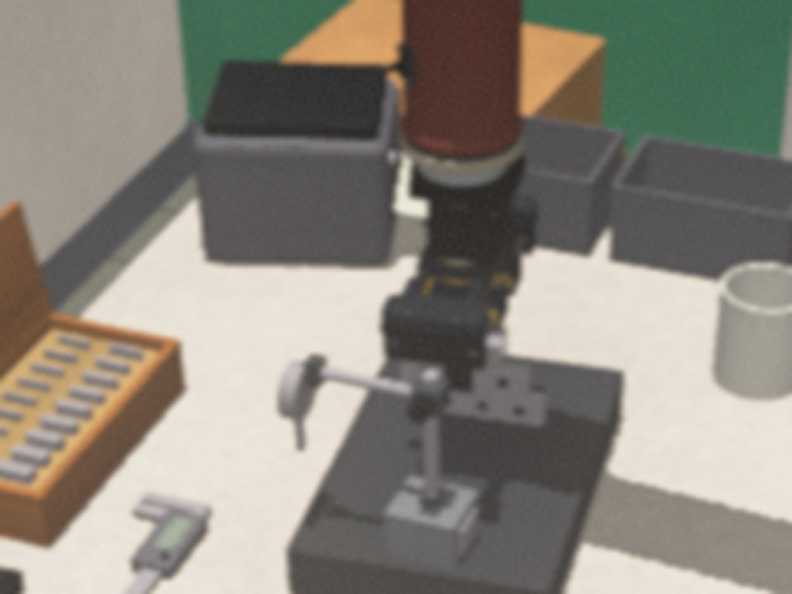

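View pics/a12.png

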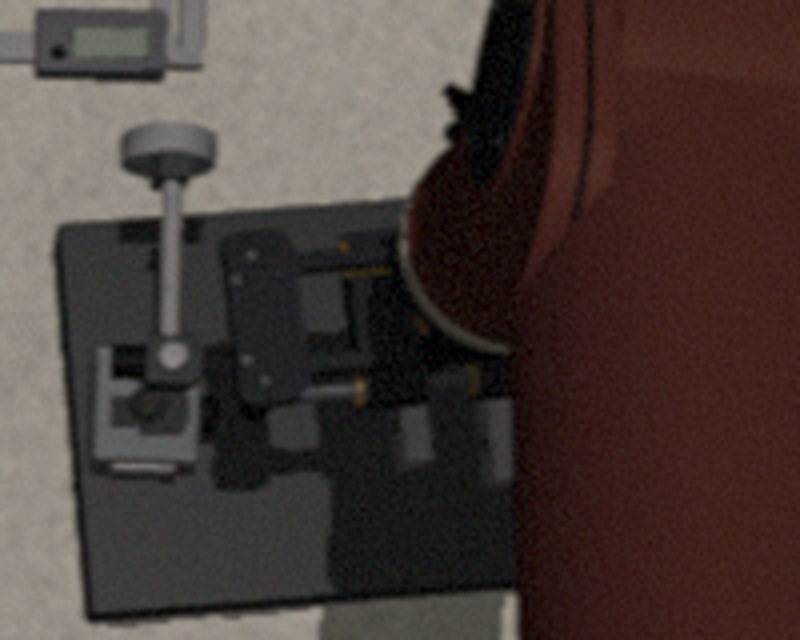

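jog_arm(
  plan=[
    [[-0.9,-0.3,2],[0,0,0.7],-1],
    [[-0.9,-0.3,4.5],[0,0,0.7],-1],
    [[-0.9,-0.3,5.8],[0,0,0.7],-1],
    [[-0.9,-0.3,6],[0,0,0.7],-1],
    [[-0.9,-0.3,6],[0,0,0.7],-1],
  ],
)

```text
time: 14.05
tool_pos: [0.5221, -0.2044, 0.071]
tool_rot: [3.141, 0.0, 1.676]
wrist_force: [1.3, 0.2, -2.2]
finger_gap: 0.0119
```

```bash
python3 go.py .5213 -.204 .065 1.677
```

```text
t 14.05 pos [ 0.5221 -0.2044  0.071 ] rot [3.141 0.    1.676] F [ 1.3  0.2 -2.2] gap 0.0119 q [ 0.85  0.37 -0.66  1.84  0.27  1.02  1.76]
shift cm [ 0.  -0.1  0.6] rot deg [ 0.06  0.02 -0.03]
```

jog_arm(
  plan=[
    [[0,0,0.4],[0,0,0],-1],
    [[0,0,0.5],[0,0,0],-1],
    [[0,0,0.6],[0,0,0],-1],
    [[0,0,0.6],[0,0,0],-1],
  ],
)

```text
time: 14.45
tool_pos: [0.5219, -0.2046, 0.0653]
tool_rot: [3.141, 0.001, 1.676]
wrist_force: [-4.1, 0.4, 9.7]
finger_gap: 0.0121
```

jog_arm(
  plan=[
    [[0,0,0],[0,0,0],-0.4],
    [[0,0,0],[0,0,0],-0.4],
    [[0,0,0],[0,0,0],-0.4],
    [[0,0,0],[0,0,0],-0.4],
    [[0,0,-3],[0,0,0],-0.4],
  ],
)

```text
time: 14.95
tool_pos: [0.5189, -0.2039, 0.0909]
tool_rot: [-3.136, -0.003, 1.676]
wrist_force: [0.2, -0.4, -0.1]
finger_gap: 0.0257
```

jog_arm(
  plan=[
    [[0,0,-5],[0,0,0],-0.4],
    [[0,0,-10],[0,0,0],0],
    [[0,0,-16],[0,0,0],0],
    [[0,0,-16],[0,0,0],0],
    [[0,0,-16],[0,0,0],0],
  ],
)

```text
time: 15.45
tool_pos: [0.5224, -0.2048, 0.2558]
tool_rot: [3.139, 0.002, 1.676]
wrist_force: [-0.0, 0.4, -0.3]
finger_gap: 0.0422
```

```bash
python3 go.py .56 .206 .26 1.78;python3 look.py side 180 60 420 240 3.3 a13
```

```text
t 15.45 pos [ 0.5224 -0.2048  0.2558] rot [3.139e+00 2.000e-03 1.676e+00] F [-0.   0.4 -0.3] gap 0.0422 q [ 0.91  0.2  -0.7   1.63  0.13  1.36  1.86]
shift cm [40.5  8.1 -0.5] rot deg [ 0.17  0.14 -5.96]
```

View pics/a13.png

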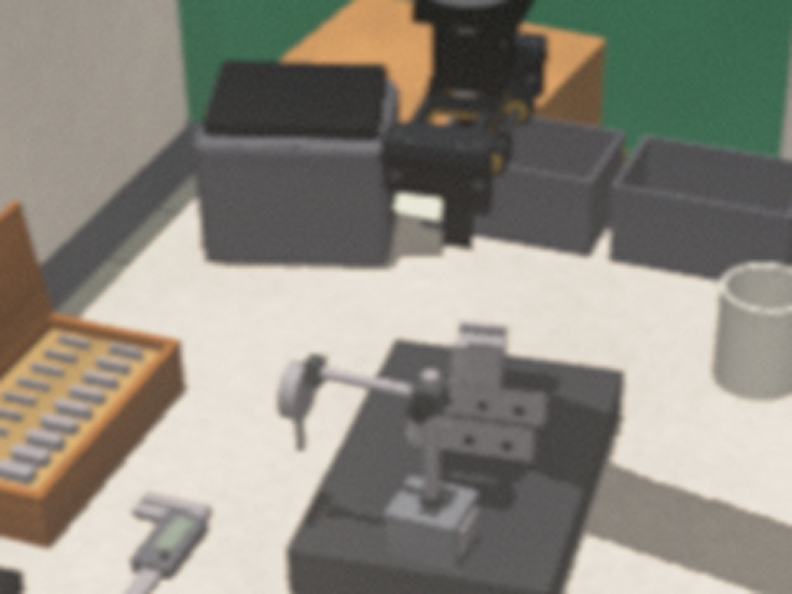

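```bash
python3 - <<'E'
from h import *
import pickle
ct,cs=pickle.load(open("c0.pkl","rb"))
f=lambda X:np.r_[proj(ct,X)[0]-[224.3,161.3],proj(cs,X)[0]-[235.3,262]]
r=least_squares(f,[.557,.205,.15]);print(r.x,r.fun)
E
```

```text
[0.55787261 0.20522043 0.15058086] [-0.04106768 -0.17737094  0.19446418  0.05781562]
```

jog_arm(
  plan=[
    [[40.5,8.1,-0.5],[0,0,-6],0],
    [[40.5,8.1,-0.5],[0,0,-6],0],
    [[40.5,8.1,-0.5],[0,0,-6],0],
    [[40.5,8.1,-0.5],[0,0,-6],0],
    [[40.5,8.1,-0.5],[0,0,-6],0],
  ],
)

```text
time: 16.0
tool_pos: [0.5432, 0.0459, 0.2545]
tool_rot: [-3.138, -0.001, 1.78]
wrist_force: [1.5, 0.5, -0.0]
finger_gap: 0.0436
```

```bash
python3 go.py .5585 .205 .24 1.78;python3 look.py top 340 100 540 260 4 a14
```

```text
t 16.0 pos [0.5432 0.0459 0.2545] rot [-3.138e+00 -1.000e-03  1.780e+00] F [ 1.5  0.5 -0. ] gap 0.0436 q [ 0.61  0.2  -0.88  1.65  0.16  1.36  1.49]
shift cm [15.2  4.8  1.4] rot deg [-0.18 -0.03  0.02]
```

View pics/a14.png

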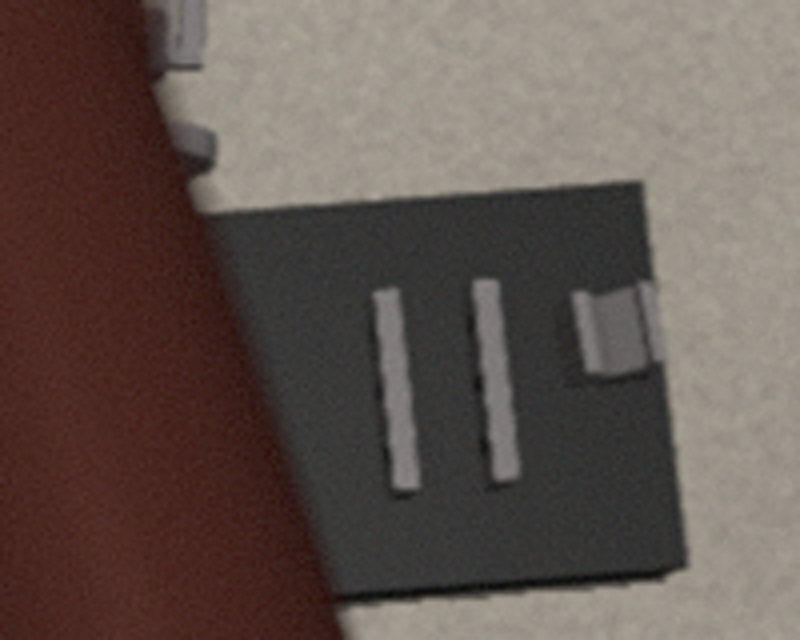

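jog_arm(
  plan=[
    [[15.2,4.8,0],[0,0,0],0],
    [[15.2,4.8,0],[0,0,0],0],
    [[15.2,4.8,0],[0,0,0],0],
    [[15.2,4.8,0],[0,0,0],0],
    [[15.2,4.8,0],[0,0,0],0],
  ],
)

```text
time: 16.55
tool_pos: [0.5582, 0.2053, 0.2545]
tool_rot: [-3.138, -0.001, 1.786]
wrist_force: [-0.1, -0.5, 0.8]
finger_gap: 0.0433
```

jog_arm(
  plan=[
    [[0,0,0],[0,0,0],0],
    [[0,0,0],[0,0,0],0],
  ],
)

```text
time: 16.75
tool_pos: [0.5599, 0.2007, 0.256]
tool_rot: [-3.14, 0.001, 1.778]
wrist_force: [0.4, -1.0, 0.1]
finger_gap: 0.0433
```

```bash
python3 go.py .558 .205 .127 1.78;python3 look.py side 180 180 340 340 4 a15
```

```text
t 16.75 pos [0.5599 0.2007 0.256 ] rot [-3.140e+00  1.000e-03  1.778e+00] F [ 0.4 -1.   0.1] gap 0.0433 q [ 0.32  0.34 -0.92  1.53  0.27  1.41  1.15]
shift cm [ 0.5 -0.1 12.9] rot deg [-0.08  0.06 -0.11]
```

View pics/a15.png

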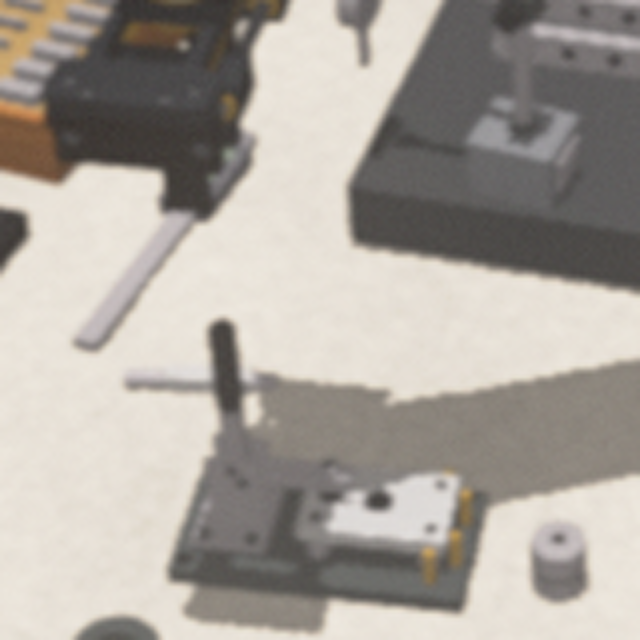

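jog_arm(
  plan=[
    [[0.5,0,4],[0,0,0],0],
    [[0.5,0,8],[0,0,0],0],
    [[0.5,0,11],[0,0,0],0],
    [[0.5,0,12.9],[0,0,0],0],
    [[0.5,0,12.9],[0,0,0],0],
  ],
)

```text
time: 17.3
tool_pos: [0.5574, 0.2055, 0.1252]
tool_rot: [-3.137, 0.001, 1.779]
wrist_force: [-0.1, -0.5, 0.6]
finger_gap: 0.0435
```

```bash
python3 go.py .558 .205 .127 1.78;python3 look.py side 180 180 340 340 4 a16
```

```text
t 17.3 pos [0.5574 0.2055 0.1252] rot [-3.137e+00  1.000e-03  1.779e+00] F [-0.1 -0.5  0.6] gap 0.0435 q [ 0.27  0.45 -0.88  1.7   0.37  1.18  1.07]
shift cm [-0.1  0.  -0.2] rot deg [-0.26  0.06 -0.07]
```

View pics/a16.png

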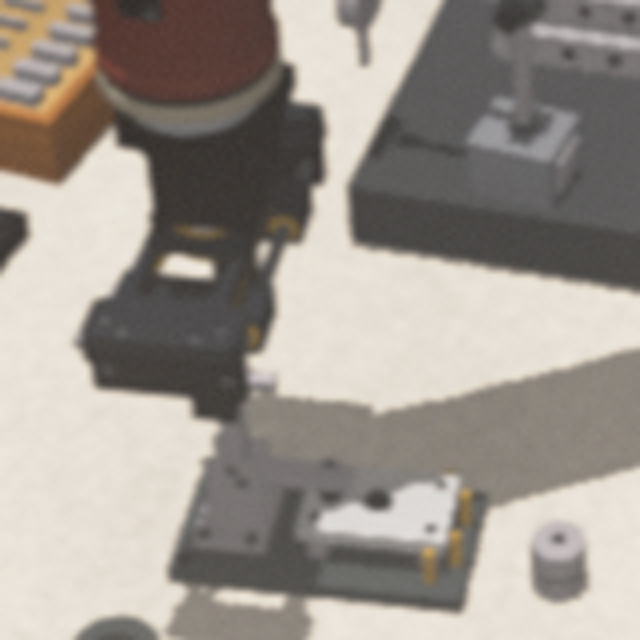

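jog_arm(
  plan=[
    [[0,0,0],[0,0,0],-1],
    [[0,0,0],[0,0,0],-1],
    [[0,0,0],[0,0,0],-1],
    [[0,0,0],[0,0,0],-1],
    [[0,0,0],[0,0,0],-1],
  ],
)

```text
time: 17.85
tool_pos: [0.5593, 0.2064, 0.1285]
tool_rot: [3.141, 0.002, 1.78]
wrist_force: [-0.7, -3.6, 4.0]
finger_gap: 0.0141
```

jog_arm(
  plan=[
    [[0,0.8,0.04],[0,0,0],-1],
    [[0,1.59,0.18],[0,0,0],-1],
    [[0,2.37,0.39],[0,0,0],-1],
    [[0,3.11,0.7],[0,0,0],-1],
    [[0,3.82,1.08],[0,0,0],-1],
  ],
)

```text
time: 18.35
tool_pos: [0.5963, 0.2144, 0.118]
tool_rot: [-3.141, 0.003, 1.78]
wrist_force: [-3.5, -6.5, 10.4]
finger_gap: 0.0139
```

```bash
python3 go.py .558 .205 .127 1.78;python3 look.py side 180 180 340 340 4 a17
```

```text
t 18.35 pos [0.5963 0.2144 0.118 ] rot [-3.141e+00  3.000e-03  1.780e+00] F [-3.5 -6.5 10.4] gap 0.0139 q [ 0.22  0.52 -0.85  1.61  0.42  1.2   1.06]
shift cm [-0.1 -3.9 -0.9] rot deg [-0.04  0.16 -0.02]
```

View pics/a17.png

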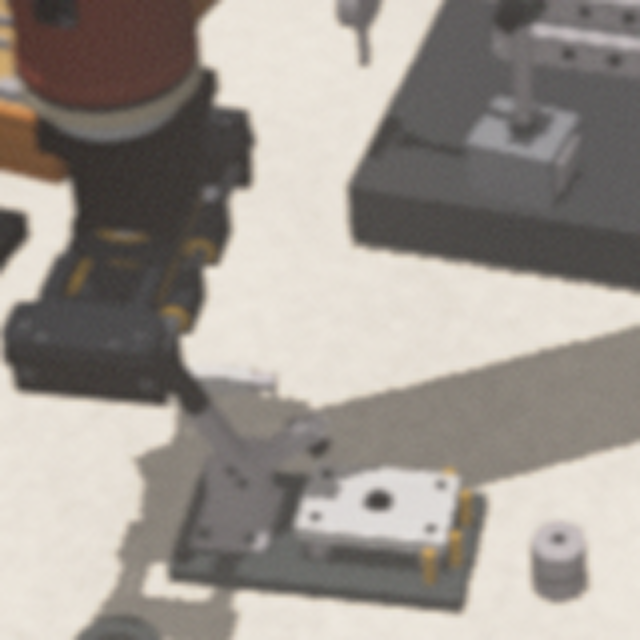

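Clamp arm is rising. Continue the arc.

jog_arm(
  plan=[
    [[0,0.66,0.45],[0,0,0],-1],
    [[0,1.26,0.98],[0,0,0],-1],
    [[0,1.81,1.57],[0,0,0],-1],
    [[0,2.28,2.21],[0,0,0],-1],
    [[0,2.69,2.91],[0,0,0],-1],
  ],
)

```text
time: 18.9
tool_pos: [0.6255, 0.2205, 0.0903]
tool_rot: [3.136, 0.002, 1.779]
wrist_force: [5.1, -4.6, 12.6]
finger_gap: 0.0117
```

jog_arm(
  plan=[
    [[0,0,0],[0,0,0],-1],
    [[0,0,0],[0,0,0],-1],
  ],
)

```text
time: 19.1
tool_pos: [0.6261, 0.2207, 0.0895]
tool_rot: [3.135, 0.001, 1.779]
wrist_force: [11.5, -1.4, 0.4]
finger_gap: 0.0115
```

```bash
python3 go.py .558 .205 .127 1.78;python3 look.py side 180 180 340 340 4 a18
```

```text
t 19.1 pos [0.6261 0.2207 0.0895] rot [3.135e+00 1.000e-03 1.779e+00] F [11.5 -1.4  0.4] gap 0.0115 q [ 0.18  0.6  -0.82  1.56  0.46  1.18  1.05]
shift cm [-0.1 -7.  -3.8] rot deg [ 0.39  0.03 -0.08]
```

View pics/a18.png

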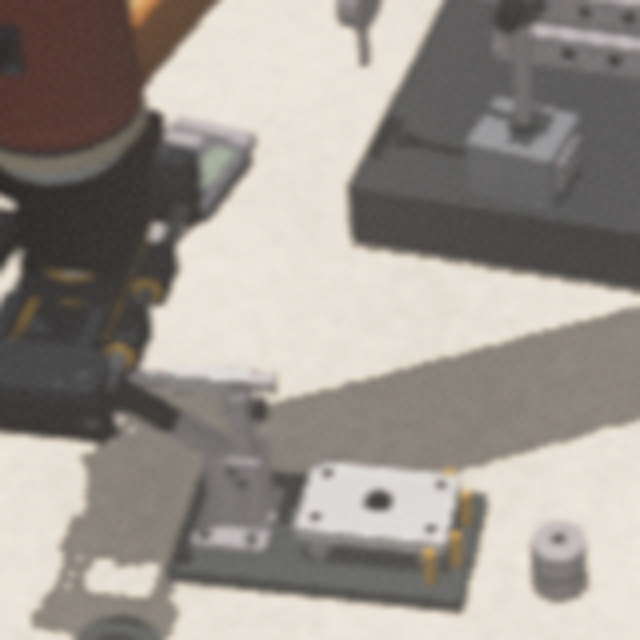

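jog_arm(
  plan=[
    [[0,0,0],[0,0,0],0],
    [[0,0,0],[0,0,0],0],
    [[0,0,0],[0,0,0],0],
    [[0,0,0],[0,0,0],0],
    [[0,0,-3],[0,0,0],0],
  ],
)

```text
time: 19.65
tool_pos: [0.6199, 0.2203, 0.1142]
tool_rot: [-3.135, 0.001, 1.781]
wrist_force: [0.5, -1.1, -1.0]
finger_gap: 0.041
```

jog_arm(
  plan=[
    [[0,0,-5],[0,0,0],0.5],
    [[0,0,-10],[0,0,0],0.5],
    [[0,0,-15],[0,0,0],0.5],
    [[0,0,-15],[0,0,0],0.5],
  ],
)

```text
time: 20.05
tool_pos: [0.6239, 0.2238, 0.2758]
tool_rot: [3.132, -0.002, 1.781]
wrist_force: [0.5, 1.1, -0.2]
finger_gap: 0.0628
```

```bash
python3 go.py .484 .190 .24 1.78;python3 look.py side 180 180 340 340 4 a19;python3 look.py top 130 115 340 285 3.5 a20
```

```text
t 20.05 pos [0.6239 0.2238 0.2758] rot [ 3.132e+00 -2.000e-03  1.781e+00] F [ 0.5  1.1 -0.2] gap 0.0628 q [ 0.2   0.47 -0.88  1.34  0.36  1.49  1.13]
shift cm [ -0.4 -14.4   3.4] rot deg [ 0.56 -0.12  0.08]
```

View pics/a19.png

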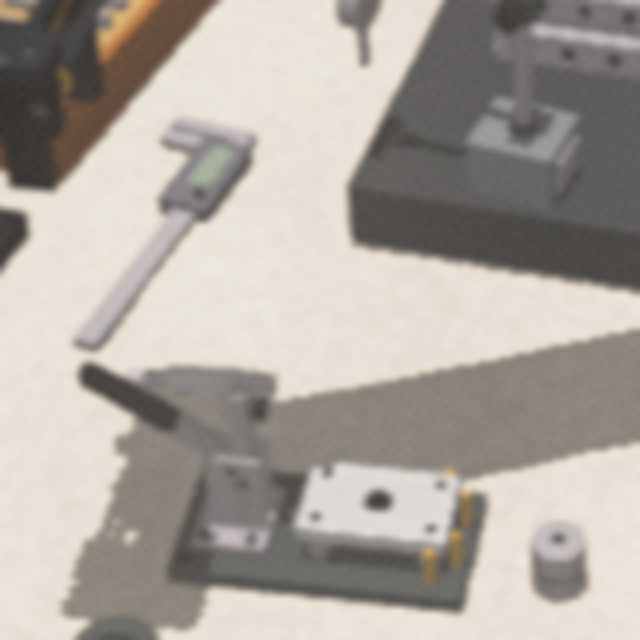

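View pics/a20.png

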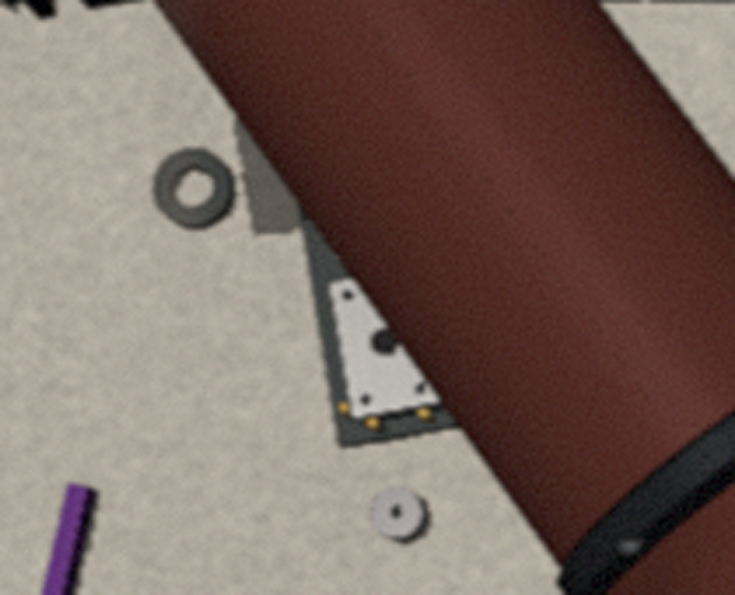

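```bash
python3 - <<'E'
from h import *
import pickle
ct,cs=pickle.load(open("c0.pkl","rb"))
for th in (0,.8,.9,1,1.05,1.1,1.15):
    d=.047+.0955*np.sin(th);X=[.511+d*.978,.195+d*.208,.06+.0955*np.cos(th)]
    a=.042-.057*np.cos(1.6*th);Y=[.511+a*.978,.195+a*.208,.052+.057*np.sin(1.6*th)]
    print(th,(proj(cs,X)[0]-180)*4,(proj(cs,Y)[0]-180)*4)
E
```

```text
0 [223.14586713 320.80251663] [354.50526218 478.56824422]
0.8 [ 98.16139008 350.36671242] [271.69814469 395.69741595]
0.9 [ 87.99196041 359.48612531] [254.54517803 391.31270168]
1 [ 79.4454446  369.51078214] [237.25675772 388.93663779]
1.05 [ 75.80320004 374.82600215] [228.71198435 388.52390893]
1.1 [ 72.59100056 380.32286169] [220.31264053 388.63206008]
1.15 [ 69.81426996 385.98575782] [212.11657813 389.25922645]
```

```bash
python3 - <<'E'
from h import *
c=capture("side");x0,y0=195,260;f=9
im=crop(c,x0,y0,275,326,f)
for th,col in((.8,(0,0,255)),(.9,(0,255,255)),(1,(0,255,0)),(1.1,(255,0,0))):
    P=lambda a,z:(tuple(int(v) for v in ((proj(c,[.511+a*.978,.195+a*.208,z])[0]-[x0,y0]+.5)*f)))
    cv2.line(im,P(.047,.06),P(.047+.0955*np.sin(th),.06+.0955*np.cos(th)),col,1)
    cv2.line(im,P(.042,.052),P(.042-.057*np.cos(1.6*th),.052+.057*np.sin(1.6*th)),col,1)
cv2.imwrite("pics/a21.png",im)
E
```

```text
(no output)
```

View pics/a21.png

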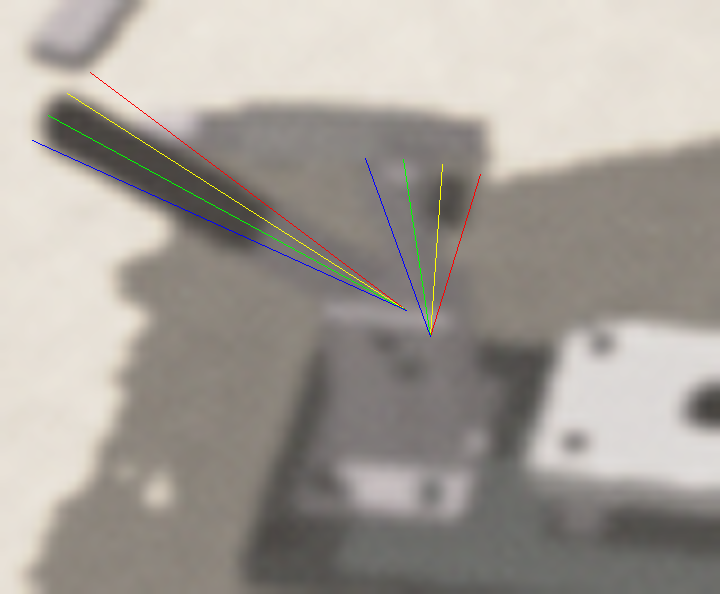

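```bash
python3 go.py .6236 .2189 .15 1.78
```

```text
t 20.2 pos [0.622  0.2215 0.2676] rot [-3.141  0.     1.781] F [ 0.7 -0.1  0. ] gap 0.0647 q [ 0.2   0.47 -0.88  1.35  0.36  1.48  1.13]
shift cm [-0.3  0.1 11.8] rot deg [-0.03  0.02  0.06]
```

jog_arm(
  plan=[
    [[-0.3,0.1,4],[0,0,0],-1],
    [[-0.3,0.1,8],[0,0,0],-1],
    [[-0.3,0.1,10],[0,0,0],-1],
    [[-0.3,0.1,10],[0,0,0],-1],
    [[-0.3,0.1,10],[0,0,0],-1],
  ],
)

```text
time: 20.7
tool_pos: [0.6234, 0.2188, 0.1674]
tool_rot: [-3.14, -0.0, 1.781]
wrist_force: [0.3, -0.4, -0.5]
finger_gap: 0.0329
```

jog_arm(
  plan=[
    [[0,0,0],[0,0,0],-1],
    [[0,0,0],[0,0,0],-1],
    [[0,0,0],[0,0,0],-1],
    [[0,0,0],[0,0,0],-1],
    [[0,0,0],[0,0,0],-1],
  ],
)

```text
time: 21.2
tool_pos: [0.624, 0.2188, 0.1683]
tool_rot: [3.141, 0.0, 1.781]
wrist_force: [-0.7, -0.5, -0.1]
finger_gap: 0.0013
```

```bash
python3 go.py .6236 .2189 .117 1.78
```

```text
t 21.2 pos [0.624  0.2188 0.1683] rot [3.141 0.    1.781] F [-0.7 -0.5 -0.1] gap 0.0013 q [ 0.2   0.53 -0.85  1.48  0.41  1.31  1.1 ]
shift cm [ 0.  -0.   5.1] rot deg [0.02 0.   0.04]
```

jog_arm(
  plan=[
    [[0,0,2],[0,0,0],-1],
    [[0,0,3.5],[0,0,0],-1],
    [[0,0,4.2],[0,0,0],-1],
    [[0,0,4.7],[0,0,0],-1],
    [[0,0,5.1],[0,0,0],-1],
  ],
)

```text
time: 21.7
tool_pos: [0.6273, 0.2192, 0.1192]
tool_rot: [3.134, -0.0, 1.78]
wrist_force: [5.0, 1.4, 9.8]
finger_gap: 0.0004
```

jog_arm(
  plan=[
    [[0,0,0],[0,0,0],-1],
    [[0,0,0],[0,0,0],-1],
  ],
)

```text
time: 21.9
tool_pos: [0.6262, 0.2193, 0.1188]
tool_rot: [3.136, -0.001, 1.78]
wrist_force: [5.6, 1.1, 6.5]
finger_gap: 0.0002
```

jog_arm(
  plan=[
    [[0,0,-5],[0,0,0],0.5],
    [[0,0,-10],[0,0,0],0.5],
    [[0,-3,-14],[0,0,0],0.5],
    [[0,-7,-14],[0,0,0],0.5],
    [[0,-11,-14],[0,0,0],0.5],
  ],
)

```text
time: 22.4
tool_pos: [0.5155, 0.1965, 0.2579]
tool_rot: [3.14, -0.001, 1.781]
wrist_force: [-1.0, 0.2, 1.1]
finger_gap: 0.0324
```

```bash
python3 go.py .484 .190 .24 1.78;python3 look.py side 180 180 340 340 4 a22
```

```text
t 22.4 pos [0.5155 0.1965 0.2579] rot [ 3.140e+00 -1.000e-03  1.781e+00] F [-1.   0.2  1.1] gap 0.0324 q [ 0.39  0.23 -0.96  1.63  0.19  1.37  1.18]
shift cm [ 0.  -3.2  1.8] rot deg [ 0.09 -0.04  0.06]
```

View pics/a22.png

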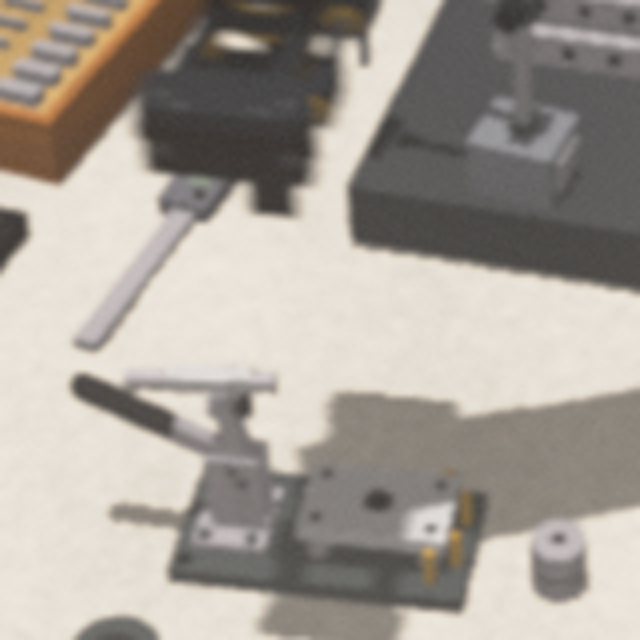

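jog_arm(
  plan=[
    [[0,-3.3,4],[0,0,0],0.5],
    [[0,-3.3,8],[0,0,0],0.5],
    [[0,-3.3,12],[0,0,0],0.5],
    [[0,-3.3,14],[0,0,0],0.5],
    [[0,-3.3,14],[0,0,0],0.5],
  ],
)

```text
time: 22.95
tool_pos: [0.4821, 0.1881, 0.1144]
tool_rot: [-3.136, 0.0, 1.781]
wrist_force: [0.4, -0.1, 0.8]
finger_gap: 0.0646
```

jog_arm(
  plan=[
    [[0,0,0],[0,0,0],0.5],
    [[0,0,0],[0,0,0],0.5],
  ],
)

```text
time: 23.15
tool_pos: [0.4849, 0.1896, 0.1185]
tool_rot: [3.14, -0.0, 1.781]
wrist_force: [0.1, 0.6, 0.7]
finger_gap: 0.0653
```

```bash
python3 go.py .483 .1897 .03 1.78;python3 look.py side 200 230 330 340 5.5 a23;python3 look.py top 200 130 280 250 5 a24
```

```text
t 23.15 pos [0.4849 0.1896 0.1185] rot [ 3.14  -0.     1.781] F [0.1 0.6 0.7] gap 0.0653 q [ 0.37  0.29 -0.94  1.88  0.26  1.1   1.11]
shift cm [ 0.  -0.2  8.9] rot deg [ 0.11 -0.02  0.05]
```

View pics/a23.png

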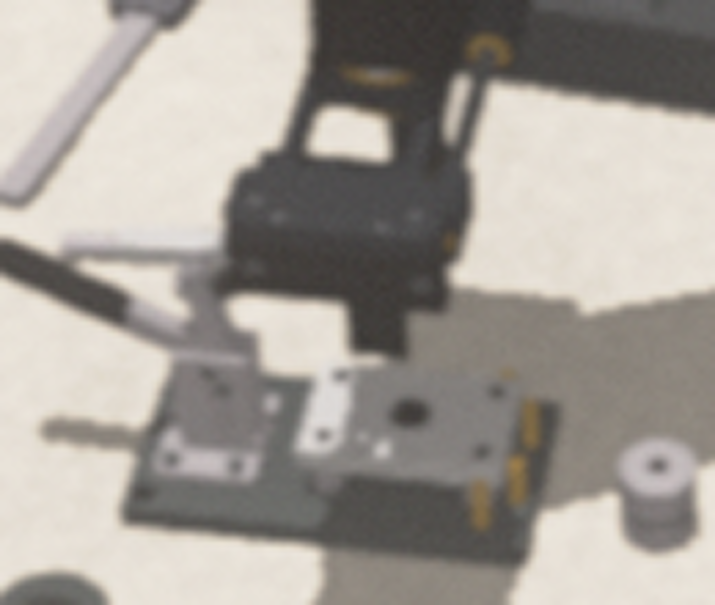

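View pics/a24.png

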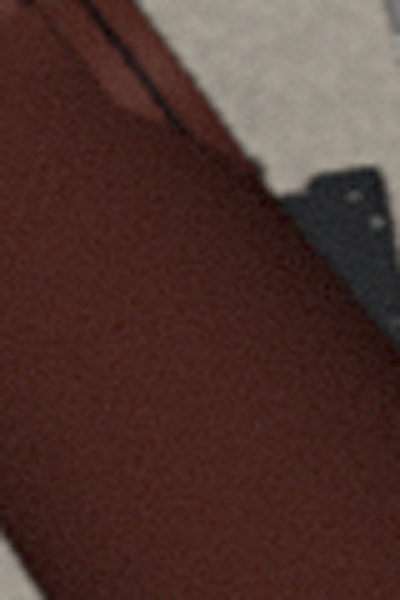

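jog_arm(
  plan=[
    [[0,-0.2,3],[0,0,0],0.5],
    [[0,-0.2,6],[0,0,0],0.5],
    [[0,-0.2,7.5],[0,0,0],0.5],
    [[0,-0.2,8.7],[0,0,0],0.5],
    [[0,-0.2,8.7],[0,0,0],0.5],
  ],
)

```text
time: 23.75
tool_pos: [0.4817, 0.1885, 0.0294]
tool_rot: [-3.14, -0.0, 1.781]
wrist_force: [-1.4, 0.0, -0.2]
finger_gap: 0.0652
```

```bash
python3 go.py .483 .1897 .03 1.78;python3 look.py side 200 230 330 340 5.5 a25
```

```text
t 23.75 pos [0.4817 0.1885 0.0294] rot [-3.14  -0.     1.781] F [-1.4  0.  -0.2] gap 0.0652 q [ 0.29  0.42 -0.87  1.96  0.39  0.94  1.01]
shift cm [ 0.1  0.2 -0.1] rot deg [-0.08 -0.01  0.05]
```

View pics/a25.png

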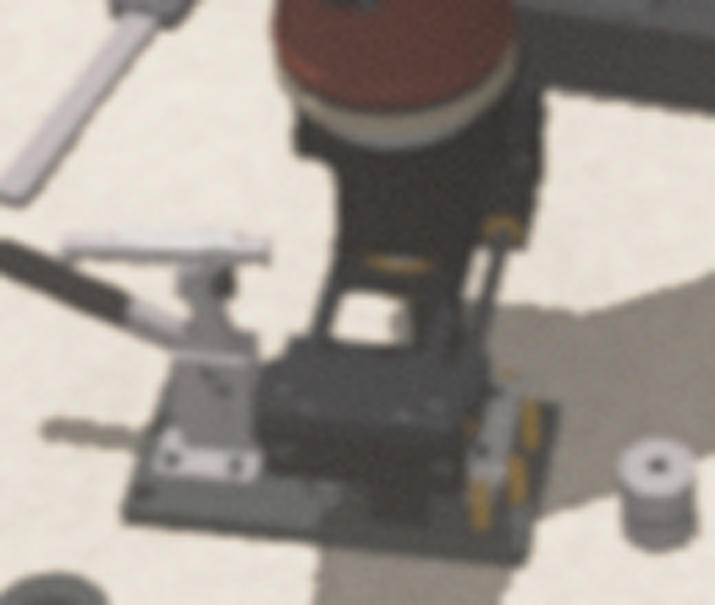

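jog_arm(
  plan=[
    [[0.1,0.1,0],[0,0,0],-1],
    [[0.1,0.1,0],[0,0,0],-1],
    [[0.1,0.1,0],[0,0,0],-1],
    [[0.1,0.1,0],[0,0,0],-1],
    [[0.1,0.1,0],[0,0,0],-1],
  ],
)

```text
time: 24.3
tool_pos: [0.4834, 0.19, 0.0308]
tool_rot: [3.14, -0.0, 1.781]
wrist_force: [-0.7, -0.2, 7.0]
finger_gap: 0.0496
```

jog_arm(
  plan=[
    [[0,0,0],[0,0,0],-1],
    [[0,0,-1],[0,0,0],-1],
    [[0,0,-2.5],[0,0,0],-1],
    [[0,0,-5],[0,0,0],-1],
    [[0,0,-8],[0,0,0],-1],
  ],
)

```text
time: 24.8
tool_pos: [0.4821, 0.1897, 0.1112]
tool_rot: [-3.14, -0.0, 1.781]
wrist_force: [0.7, -0.1, -2.1]
finger_gap: 0.0496
```

```bash
python3 go.py .5239 -.2283 .26 .106;python3 look.py side 200 230 330 340 5.5 a26
```

```text
t 24.8 pos [0.4821 0.1897 0.1112] rot [-3.14  -0.     1.781] F [ 0.7 -0.1 -2.1] gap 0.0496 q [ 0.37  0.3  -0.94  1.89  0.27  1.09  1.1 ]
shift cm [-41.7  -4.7 -14.9] rot deg [-7.000e-02  6.000e-02  9.598e+01]
```

View pics/a26.png

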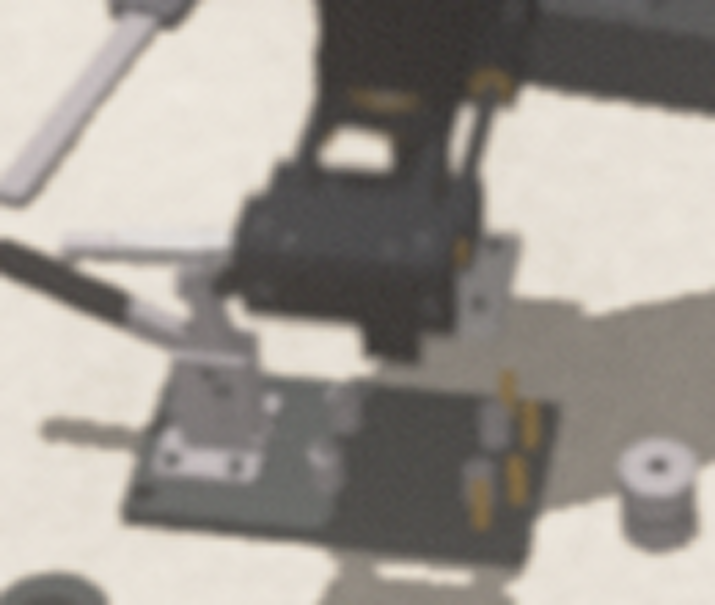

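jog_arm(
  plan=[
    [[0,0,-5],[0,0,0],-1],
    [[0,0,-10],[0,0,0],-1],
    [[0,0,-15],[0,0,0],-1],
    [[-10,-1,-15.5],[0,0,23],-1],
    [[-20,-2,-15.5],[0,0,46],-1],
  ],
)

```text
time: 25.35
tool_pos: [0.4942, 0.0912, 0.2663]
tool_rot: [3.137, -0.0, 1.48]
wrist_force: [1.4, -0.7, -1.7]
finger_gap: 0.0492
```

```bash
python3 go.py .5239 -.2283 .265 .106;python3 look.py side 200 100 400 260 4 a27
```

```text
t 25.35 pos [0.4942 0.0912 0.2663] rot [ 3.137 -0.     1.48 ] F [ 1.4 -0.7 -1.7] gap 0.0492 q [ 0.59  0.07 -0.89  1.73  0.06  1.36  1.17]
shift cm [-31.5   5.9   0.1] rot deg [ 0.2 -0.2 78.7]
```

View pics/a27.png

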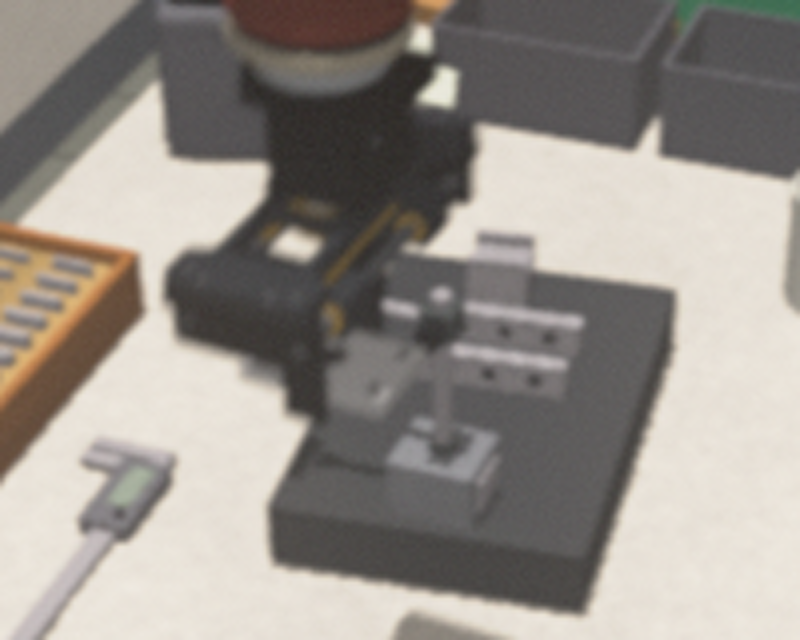

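jog_arm(
  plan=[
    [[-31.5,5.9,0],[0,0,78.7],-1],
    [[-31.5,5.9,0],[0,0,78.7],-1],
    [[-31.5,5.9,0],[0,0,78.7],-1],
    [[-31.5,5.9,0],[0,0,78.7],-1],
    [[-31.5,5.9,0],[0,0,78.7],-1],
  ],
)

```text
time: 25.9
tool_pos: [0.5173, -0.1601, 0.2644]
tool_rot: [3.141, -0.0, 0.725]
wrist_force: [0.5, 0.7, -1.3]
finger_gap: 0.0496
```

```bash
python3 go.py .5239 -.2283 .25 .106
```

```text
t 25.9 pos [ 0.5173 -0.1601  0.2644] rot [ 3.141 -0.     0.725] F [ 0.5  0.7 -1.3] gap 0.0496 q [ 0.8   0.15 -0.65  1.66  0.09  1.37  0.87]
shift cm [-4.   5.5  1.4] rot deg [ 5.000e-02 -3.000e-02  3.548e+01]
```

jog_arm(
  plan=[
    [[-4,5.5,1],[0,0,35.5],-1],
    [[-4,5.5,1],[0,0,35.5],-1],
    [[-4,5.5,3],[0,0,35.5],-1],
    [[-4,5.5,6],[0,0,35.5],-1],
    [[-4,5.5,10],[0,0,35.5],-1],
  ],
)

```text
time: 26.4
tool_pos: [0.5256, -0.2263, 0.1647]
tool_rot: [3.14, -0.003, 0.106]
wrist_force: [0.8, -0.6, -1.5]
finger_gap: 0.0498
```

jog_arm(
  plan=[
    [[0,0,2],[0,0,0],-1],
    [[0,0,2],[0,0,0],-1],
    [[0,0,2],[0,0,0],-1],
  ],
)

```text
time: 26.7
tool_pos: [0.5249, -0.226, 0.1445]
tool_rot: [-3.142, -0.001, 0.112]
wrist_force: [0.5, -0.5, -0.9]
finger_gap: 0.0497
```

```bash
python3 go.py .5239 -.2283 .0768 .106;python3 look.py side 240 100 400 220 5 a28;python3 look.py top 340 100 540 260 4 a29
```

```text
t 26.7 pos [ 0.5249 -0.226   0.1445] rot [-3.142e+00 -1.000e-03  1.120e-01] F [ 0.5 -0.5 -0.9] gap 0.0497 q [ 0.78  0.29 -0.53  1.75  0.16  1.15  0.32]
shift cm [-0.1  0.2  6.8] rot deg [-0.   -0.04  0.32]
```

View pics/a28.png

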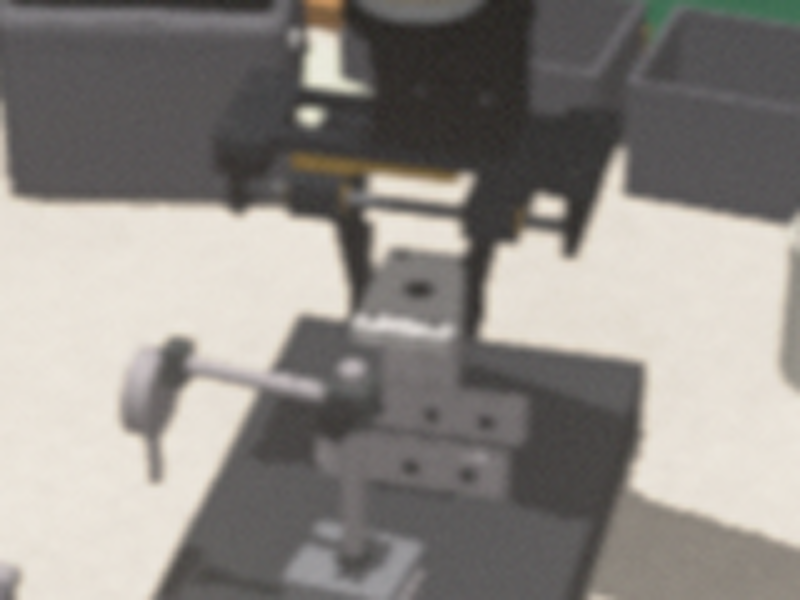

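View pics/a29.png

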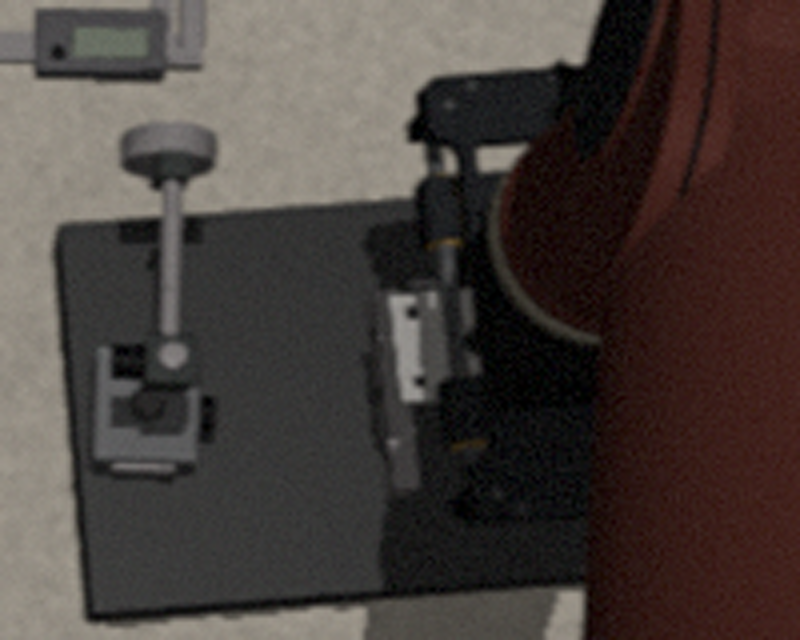

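jog_arm(
  plan=[
    [[-0.1,0.2,3],[0,0,0.3],-1],
    [[-0.1,0.2,5],[0,0,0.3],-1],
    [[-0.1,0.2,6],[0,0,0.3],-1],
    [[-0.1,0.2,6.4],[0,0,0.3],-1],
    [[-0.1,0.2,6.4],[0,0,0.3],-1],
  ],
)

```text
time: 27.3
tool_pos: [0.5242, -0.2283, 0.08]
tool_rot: [3.141, -0.001, 0.106]
wrist_force: [0.8, 0.3, -1.0]
finger_gap: 0.0494
```

```bash
python3 go.py .5239 -.2283 .0768 .106;python3 look.py side 240 100 400 220 5 a30
```

```text
t 27.3 pos [ 0.5242 -0.2283  0.08  ] rot [ 3.141e+00 -1.000e-03  1.060e-01] F [ 0.8  0.3 -1. ] gap 0.0494 q [ 0.77  0.35 -0.52  1.81  0.2   1.03  0.28]
shift cm [-0.  -0.   0.3] rot deg [ 0.02 -0.04  0.  ]
```

View pics/a30.png

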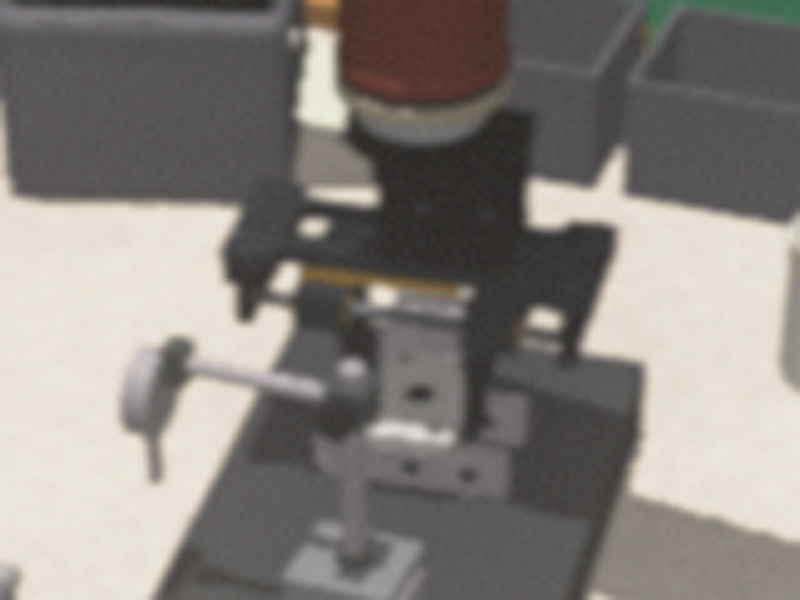

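jog_arm(
  plan=[
    [[0,0,0.15],[0,0,0],-1],
    [[0,0,0.25],[0,0,0],-1],
    [[0,0,0.32],[0,0,0],-1],
    [[0,0,0.32],[0,0,0],-1],
  ],
)

```text
time: 27.75
tool_pos: [0.524, -0.2283, 0.0768]
tool_rot: [3.141, -0.001, 0.106]
wrist_force: [-0.8, 1.1, 4.6]
finger_gap: 0.0498
```

Contact at 4.6 N; release.

jog_arm(
  plan=[
    [[0,0,0],[0,0,0],0.4],
    [[0,0,0],[0,0,0],0.4],
    [[0,0,0],[0,0,0],0.4],
    [[0,0,0],[0,0,0],0.4],
    [[0,0,-2],[0,0,0],0.4],
  ],
)

```text
time: 28.25
tool_pos: [0.522, -0.2276, 0.0939]
tool_rot: [-3.139, 0.004, 0.106]
wrist_force: [-0.3, -0.1, 0.1]
finger_gap: 0.0609
```

jog_arm(
  plan=[
    [[0,0,-4],[0,0,0],0.4],
    [[0,0,-9],[0,0,0],0.2],
    [[0,0,-14],[0,0,0],0.2],
    [[0,0,-18],[0,0,0],0.2],
    [[0,0,-18],[0,0,0],0.2],
  ],
)

```text
time: 28.75
tool_pos: [0.5262, -0.2287, 0.2824]
tool_rot: [3.137, -0.008, 0.106]
wrist_force: [0.6, 0.1, -0.6]
finger_gap: 0.0522
```

```bash
python3 go.py .3875 .1793 .26 2.0;python3 look.py side 240 100 400 220 5 a31
```

```text
t 28.75 pos [ 0.5262 -0.2287  0.2824] rot [ 3.137 -0.008  0.106] F [ 0.6  0.1 -0.6] gap 0.0522 q [ 0.8   0.19 -0.54  1.57  0.1   1.4   0.36]
shift cm [ -9.5 -42.    2. ] rot deg [ 6.3000e-01 -4.0000e-02 -1.0851e+02]
```

View pics/a31.png

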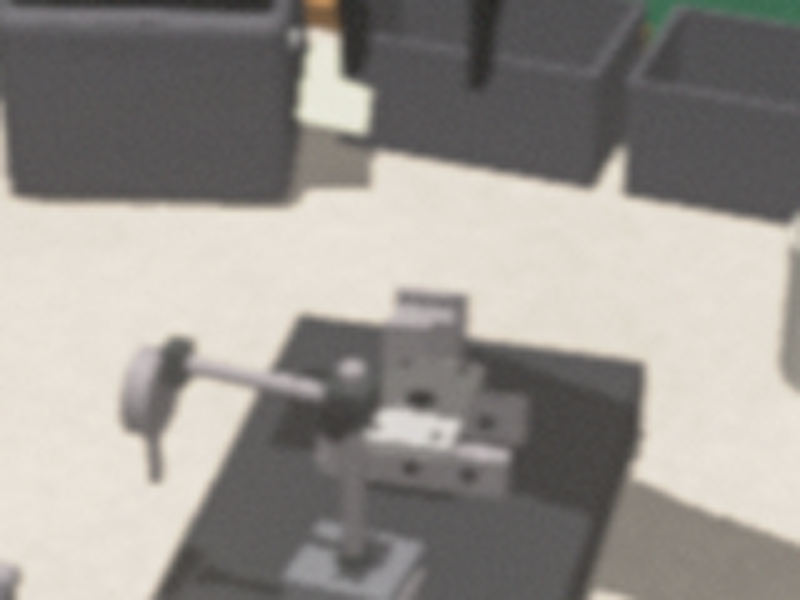

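```bash
python3 go.py .46 .1 .27 1.78
```

```text
t 28.8 pos [ 0.5251 -0.2285  0.279 ] rot [ 3.139 -0.004  0.106] F [ 0.4 -0.1 -0.3] gap 0.0525 q [ 0.8   0.19 -0.54  1.57  0.1   1.4   0.36]
shift cm [ -3.  -33.4   0.8] rot deg [ 3.400e-01 -5.000e-02 -9.592e+01]
```

jog_arm(
  plan=[
    [[-3,-33.4,0.5],[0,0,-96],0.2],
    [[-3,-33.4,0.5],[0,0,-96],0.2],
    [[-3,-33.4,0.5],[0,0,-96],0.2],
    [[-3,-33.4,0.5],[0,0,-96],0.2],
    [[-3,-33.4,0.5],[0,0,-96],0.2],
  ],
)

```text
time: 29.3
tool_pos: [0.4737, 0.0186, 0.2708]
tool_rot: [-3.14, 0.001, 0.862]
wrist_force: [0.9, 0.6, -0.1]
finger_gap: 0.0524
```

```bash
python3 go.py .3875 .1793 .25 1.78;python3 look.py top 340 100 540 260 4 a32
```

```text
t 29.3 pos [0.4737 0.0186 0.2708] rot [-3.14e+00  1.00e-03  8.62e-01] F [ 0.9  0.6 -0.1] gap 0.0524 q [ 0.65 -0.01 -0.77  1.78 -0.01  1.37  0.75]
shift cm [  6.6 -17.    2.1] rot deg [-1.100e-01  3.000e-02 -5.262e+01]
```

View pics/a32.png

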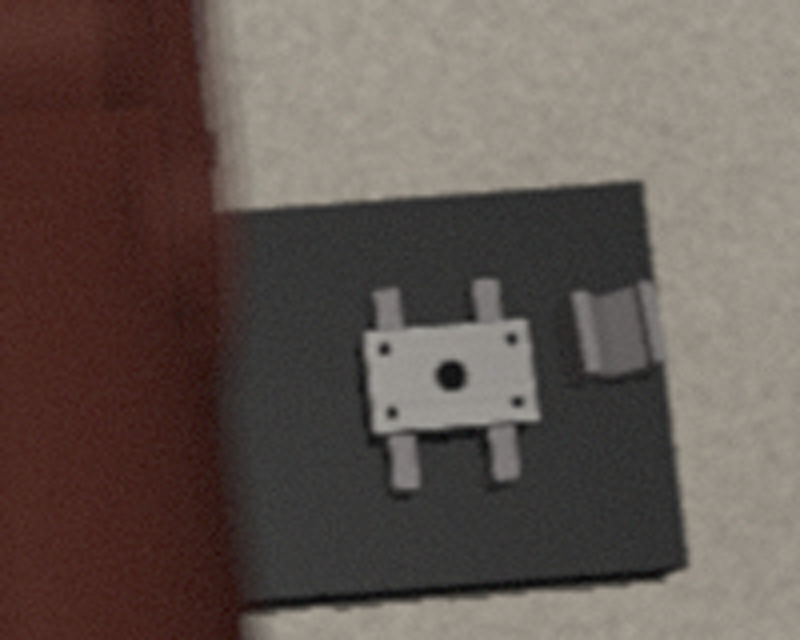

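jog_arm(
  plan=[
    [[6.6,-17,1],[0,0,-52.6],0.2],
    [[6.6,-17,1],[0,0,-52.6],0.2],
    [[6.6,-17,1],[0,0,-52.6],0.2],
    [[6.6,-17,1],[0,0,-52.6],0.2],
    [[6.6,-17,1],[0,0,-52.6],0.2],
  ],
)

```text
time: 29.85
tool_pos: [0.3873, 0.182, 0.2614]
tool_rot: [-3.141, 0.001, 1.618]
wrist_force: [-0.3, -0.6, 0.9]
finger_gap: 0.052
```

jog_arm(
  plan=[
    [[0,0,0],[0,0,0],0.2],
    [[0,0,0],[0,0,0],0.2],
  ],
)

```text
time: 30.05
tool_pos: [0.39, 0.1775, 0.2616]
tool_rot: [-3.14, -0.0, 1.6]
wrist_force: [1.2, 0.3, -0.2]
finger_gap: 0.0519
```

```bash
python3 go.py .3875 .1793 .15 1.78
```

```text
t 30.05 pos [0.39   0.1775 0.2616] rot [-3.14 -0.    1.6 ] F [ 1.2  0.3 -0.2] gap 0.0519 q [ 0.47 -0.15 -0.89  1.88 -0.12  1.35  1.21]
shift cm [ 0.2 -0.2 11.2] rot deg [-8.00e-02 -1.00e-02 -1.03e+01]
```

jog_arm(
  plan=[
    [[0.2,-0.2,4],[0,0,-5],0.2],
    [[0.2,-0.2,8],[0,0,-10],0.2],
    [[0.2,-0.2,12],[0,0,-10],0.2],
    [[0.2,-0.2,15],[0,0,-10],0.2],
    [[0.2,-0.2,15],[0,0,-10],0.2],
  ],
)

```text
time: 30.55
tool_pos: [0.3856, 0.1784, 0.1089]
tool_rot: [-3.134, -0.001, 1.775]
wrist_force: [-0.1, -0.5, 0.4]
finger_gap: 0.0521
```

```bash
python3 go.py .3875 .1793 .018 1.78;python3 look.py side 260 250 360 345 6 a33
```

```text
t 30.55 pos [0.3856 0.1784 0.1089] rot [-3.134e+00 -1.000e-03  1.775e+00] F [-0.1 -0.5  0.4] gap 0.0521 q [ 0.42  0.05 -0.95  2.09  0.04  1.03  1.22]
shift cm [0.  0.3 9.1] rot deg [-0.42 -0.06 -0.26]
```

View pics/a33.png

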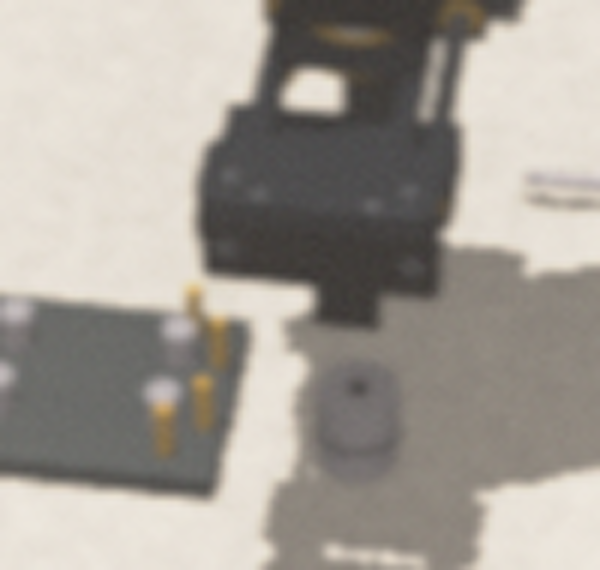

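jog_arm(
  plan=[
    [[0,0,3],[0,0,0],0.2],
    [[0,0,6],[0,0,0],0.2],
    [[0,0,8],[0,0,0],0.2],
    [[0,0,9],[0,0,0],0.2],
    [[0,0,9],[0,0,0],0.2],
  ],
)

```text
time: 31.1
tool_pos: [0.3884, 0.18, 0.0227]
tool_rot: [-3.141, -0.0, 1.779]
wrist_force: [-0.1, -0.1, 0.7]
finger_gap: 0.052
```

```bash
python3 go.py .3875 .1793 .018 1.78;python3 look.py side 260 250 360 345 6 a34
```

```text
t 31.1 pos [0.3884 0.18   0.0227] rot [-3.141 -0.     1.779] F [-0.1 -0.1  0.7] gap 0.052 q [ 0.33  0.24 -0.92  2.17  0.25  0.85  1.03]
shift cm [-0.1 -0.1  0.5] rot deg [-0.03 -0.01 -0.08]
```

View pics/a34.png

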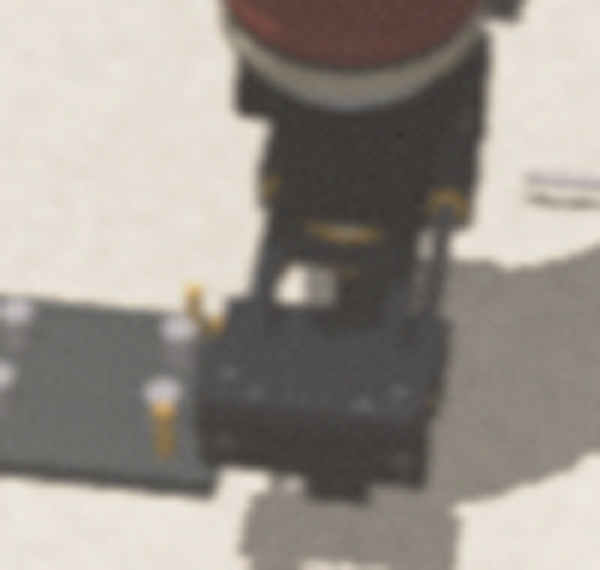

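jog_arm(
  plan=[
    [[-0.1,-0.1,0.4],[0,0,0],-1],
    [[-0.1,-0.1,0.4],[0,0,0],-1],
    [[-0.1,-0.1,0.4],[0,0,0],-1],
    [[-0.1,-0.1,0.4],[0,0,0],-1],
    [[-0.1,-0.1,0.4],[0,0,0],-1],
  ],
)

```text
time: 31.65
tool_pos: [0.3875, 0.1791, 0.0188]
tool_rot: [3.141, 0.0, 1.78]
wrist_force: [-0.5, 0.1, 4.9]
finger_gap: 0.0282
```

```bash
python3 go.py .3875 .1793 .26 1.78
```

```text
t 31.65 pos [0.3875 0.1791 0.0188] rot [3.141 0.    1.78 ] F [-0.5  0.1  4.9] gap 0.0282 q [ 0.33  0.24 -0.92  2.17  0.26  0.84  1.03]
shift cm [  0.    0.  -24.1] rot deg [0.03 0.01 0.02]
```

jog_arm(
  plan=[
    [[0,0,0],[0,0,0],-1],
    [[0,0,0],[0,0,0],-1],
    [[0,0,-2],[0,0,0],-1],
    [[0,0,-5],[0,0,0],-1],
    [[0,0,-5],[0,0,0],-1],
  ],
)

```text
time: 32.15
tool_pos: [0.3889, 0.18, 0.071]
tool_rot: [3.137, 0.0, 1.781]
wrist_force: [0.0, -0.1, -1.7]
finger_gap: 0.028
```

```bash
python3 go.py .41 .13 .27 1.78;python3 look.py side 260 250 360 345 6 a35;python3 look.py top 200 200 300 300 6 a36
```

```text
t 32.15 pos [0.3889 0.18   0.071 ] rot [3.137 0.    1.781] F [ 0.  -0.1 -1.7] gap 0.028 q [ 0.4   0.13 -0.97  2.13  0.14  0.94  1.14]
shift cm [ -5.3   1.1 -19.9] rot deg [0.25 0.   0.04]
```

View pics/a35.png

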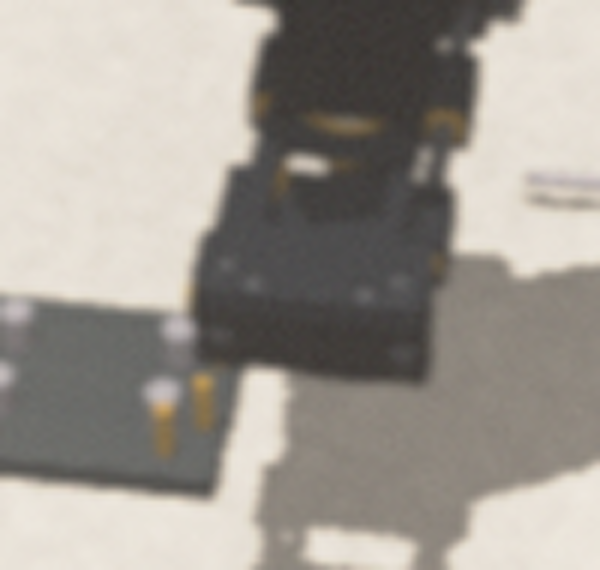

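View pics/a36.png

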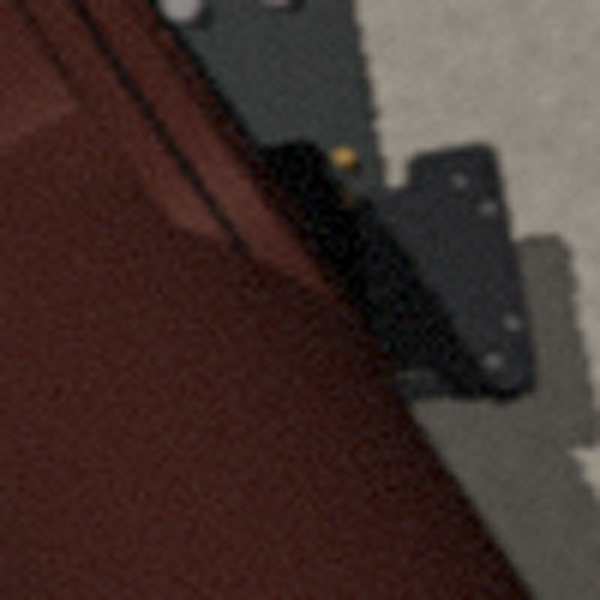

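jog_arm(
  plan=[
    [[0,0,-5],[0,0,0],-1],
    [[0,0,-10],[0,0,0],-1],
    [[-2,0.5,-15],[0,0,5],-1],
    [[-5.3,1.1,-19.9],[0,0,12],-1],
    [[-5.3,1.1,-19.9],[0,0,20],-1],
  ],
)

```text
time: 32.75
tool_pos: [0.4111, 0.127, 0.2704]
tool_rot: [3.137, 0.0, 1.423]
wrist_force: [0.3, 0.2, -1.7]
finger_gap: 0.0278
```

```bash
python3 go.py .5155 -.1493 .275 .106;python3 look.py side 240 150 400 270 5 a37
```

```text
t 32.75 pos [0.4111 0.127  0.2704] rot [3.137 0.    1.423] F [ 0.3  0.2 -1.7] gap 0.0278 q [ 0.59 -0.15 -0.88  1.87 -0.12  1.37  1.16]
shift cm [-25.8  14.4  -0.4] rot deg [ 0.21 -0.15 75.46]
```

View pics/a37.png

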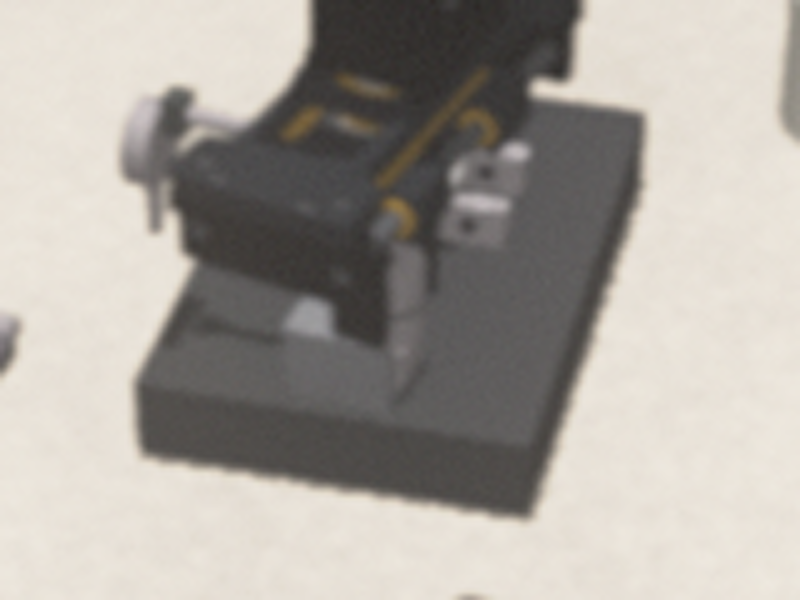

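```bash
python3 look.py side 290 180 350 240 10 a38
```

```text
(no output)
```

View pics/a38.png

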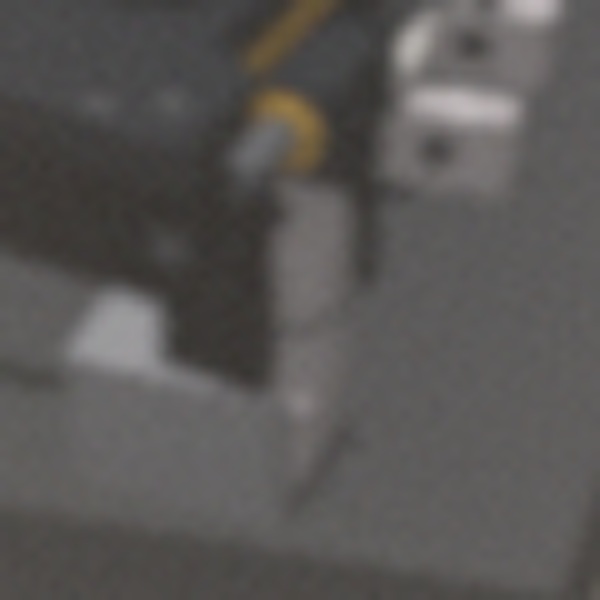

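```bash
cat > mst.py <<'E'
from h import *
s=read_state();p=s["tool_pos"];yaw=s["tool_rot"][2]
c=capture("side");x0,y0,f=290,180,10
im=crop(c,x0,y0,350,240,f)
tx=np.array([np.cos(yaw),np.sin(yaw)]);ty=np.array([np.sin(yaw),-np.cos(yaw)])
zb=p[2]-.0188
for oy,col in((0,(0,255,0)),(-.006,(0,255,255)),(-.012,(0,0,255))):
    q=p[:2]+ty*oy
    cyl(im,c,q[0],q[1],.015,zb,zb+.034,np.array([x0,y0]),f,col)
cv2.imwrite("pics/a39.png",im)
E
python3 mst.py
```

```text
(no output)
```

View pics/a39.png

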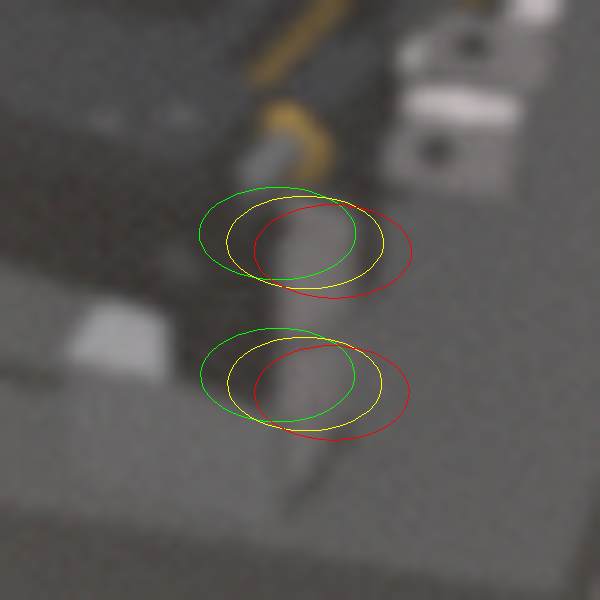

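jog_arm(
  plan=[
    [[-25.8,14.4,-0.4],[0,0,75.4],-1],
    [[-25.8,14.4,-0.4],[0,0,75.4],-1],
    [[-25.8,14.4,-0.4],[0,0,75.4],-1],
    [[-25.8,14.4,-0.4],[0,0,75.4],-1],
    [[-25.8,14.4,-0.4],[0,0,75.4],-1],
  ],
)

```text
time: 33.4
tool_pos: [0.499, -0.1042, 0.2681]
tool_rot: [-3.139, 0.002, 0.682]
wrist_force: [1.1, 0.9, -0.9]
finger_gap: 0.0282
```

```bash
python3 go.py .5155 -.1493 .265 .106
```

```text
t 33.4 pos [ 0.499  -0.1042  0.2681] rot [-3.139e+00  2.000e-03  6.820e-01] F [ 1.1  0.9 -0.9] gap 0.0282 q [ 0.8   0.08 -0.71  1.72  0.05  1.37  0.76]
shift cm [-1.6  4.5  0.3] rot deg [-0.13  0.16 32.98]
```

jog_arm(
  plan=[
    [[-1.6,4.5,0],[0,0,33],-1],
    [[-1.6,4.5,0],[0,0,33],-1],
    [[-1.6,4.5,0],[0,0,33],-1],
    [[-1.6,4.5,0],[0,0,33],-1],
    [[-1.6,4.5,0],[0,0,33],-1],
  ],
)

```text
time: 33.9
tool_pos: [0.5147, -0.1471, 0.2681]
tool_rot: [-3.139, 0.003, 0.109]
wrist_force: [-0.0, 0.6, -1.4]
finger_gap: 0.0279
```

jog_arm(
  plan=[
    [[0,0,0],[0,0,0],-1],
    [[0,0,0],[0,0,0],-1],
  ],
)

```text
time: 34.1
tool_pos: [0.515, -0.148, 0.2698]
tool_rot: [-3.141, 0.001, 0.111]
wrist_force: [-0.5, -0.6, -2.3]
finger_gap: 0.0281
```

```bash
python3 go.py .5155 -.1493 .17 .106
```

```text
t 34.1 pos [ 0.515  -0.148   0.2698] rot [-3.141e+00  1.000e-03  1.110e-01] F [-0.5 -0.6 -2.3] gap 0.0281 q [ 0.78  0.13 -0.64  1.66  0.08  1.38  0.24]
shift cm [ 0.   0.1 10. ] rot deg [-0.04  0.08  0.27]
```

jog_arm(
  plan=[
    [[0,0.3,2],[0,0,0.3],-1],
    [[0,0.3,5],[0,0,0.3],-1],
    [[0,0.3,8],[0,0,0.3],-1],
    [[0,0.3,10],[0,0,0.3],-1],
    [[0,0.3,10],[0,0,0.3],-1],
  ],
)

```text
time: 34.6
tool_pos: [0.5136, -0.1511, 0.1678]
tool_rot: [-3.139, 0.005, 0.103]
wrist_force: [-0.7, 0.9, -1.3]
finger_gap: 0.028
```

```bash
python3 go.py .5157 -.1513 .0688 .106;python3 look.py side 240 100 400 220 5 a40;python3 look.py top 340 100 540 260 4 a41
```

```text
t 34.6 pos [ 0.5136 -0.1511  0.1678] rot [-3.139  0.005  0.103] F [-0.7  0.9 -1.3] gap 0.028 q [ 0.77  0.21 -0.63  1.8   0.13  1.18  0.2 ]
shift cm [0.2 0.1 9.9] rot deg [-0.14  0.26 -0.17]
```

View pics/a40.png

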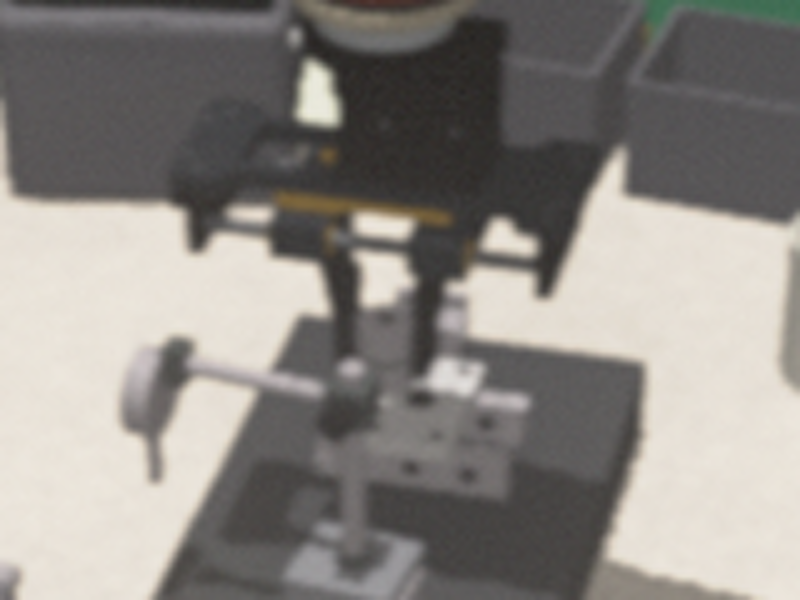

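View pics/a41.png

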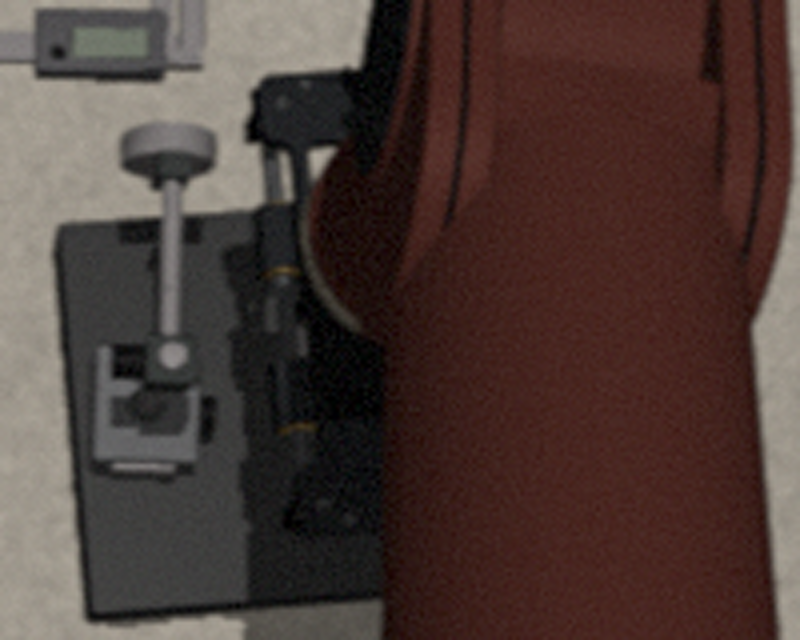

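```bash
python3 - <<'E'
from h import *
c=capture("top")
P=lambda u,v,z: ray(c,[[340+u/4,100+v/4]],z)[0].round(4)
for z in(.227,.25,.27): print("body",z,P(247,130,z),P(290,530,z))
for z in(.165,.182,.2): print("dial",z,P(217,150,z))
print("colclamp",P(195,375,.18),P(195,375,.2))
E
```

```text
body 0.227 [ 0.5954 -0.1084  0.227 ] [ 0.4236 -0.1276  0.227 ]
body 0.25 [ 0.5878 -0.105   0.25  ] [ 0.4203 -0.1237  0.25  ]
body 0.27 [ 0.5811 -0.102   0.27  ] [ 0.4174 -0.1203  0.27  ]
dial 0.165 [ 0.6064 -0.1039  0.165 ]
dial 0.182 [ 0.6009 -0.1017  0.182 ]
dial 0.2 [ 0.595  -0.0993  0.2   ]
colclamp [ 0.4986 -0.0931  0.18  ] [ 0.4943 -0.0906  0.2   ]
```

jog_arm(
  plan=[
    [[0.1,0.1,0],[0,0,7],-1],
    [[0.1,0.1,0],[0,0,14.5],-1],
    [[0.1,0.1,0],[0,0,14.5],-1],
    [[0.1,0.1,0],[0,0,14.5],-1],
  ],
)

```text
time: 35.15
tool_pos: [0.5172, -0.1526, 0.1718]
tool_rot: [3.141, -0.002, -0.149]
wrist_force: [-0.1, -1.2, -2.5]
finger_gap: 0.0285
```

```bash
python3 go.py .5157 -.1513 .0688 -.15
```

```text
t 35.15 pos [ 0.5172 -0.1526  0.1718] rot [ 3.141e+00 -2.000e-03 -1.490e-01] F [-0.1 -1.2 -2.5] gap 0.0285 q [ 0.75  0.2  -0.6   1.79  0.12  1.18 -0.04]
shift cm [-0.2 -0.1 10.3] rot deg [ 0.03 -0.09  0.09]
```

jog_arm(
  plan=[
    [[-0.1,0,3],[0,0,0],-1],
    [[-0.1,0,6],[0,0,0],-1],
    [[-0.1,0,8.5],[0,0,0],-1],
    [[-0.1,0,9.6],[0,0,0],-1],
    [[-0.1,0,9.6],[0,0,0],-1],
  ],
)

```text
time: 35.65
tool_pos: [0.515, -0.1521, 0.0739]
tool_rot: [-3.141, 0.002, -0.151]
wrist_force: [0.7, -0.1, -0.6]
finger_gap: 0.0283
```

```bash
python3 go.py .5157 -.1513 .0688 -.15;python3 look.py side 240 100 400 220 5 a42;python3 look.py top 340 100 540 260 4 a43
```

```text
t 35.65 pos [ 0.515  -0.1521  0.0739] rot [-3.141e+00  2.000e-03 -1.510e-01] F [ 0.7 -0.1 -0.6] gap 0.0283 q [ 0.72  0.31 -0.59  1.89  0.2   1.   -0.11]
shift cm [ 0.1 -0.1  0.5] rot deg [-0.04  0.12 -0.04]
```

View pics/a42.png

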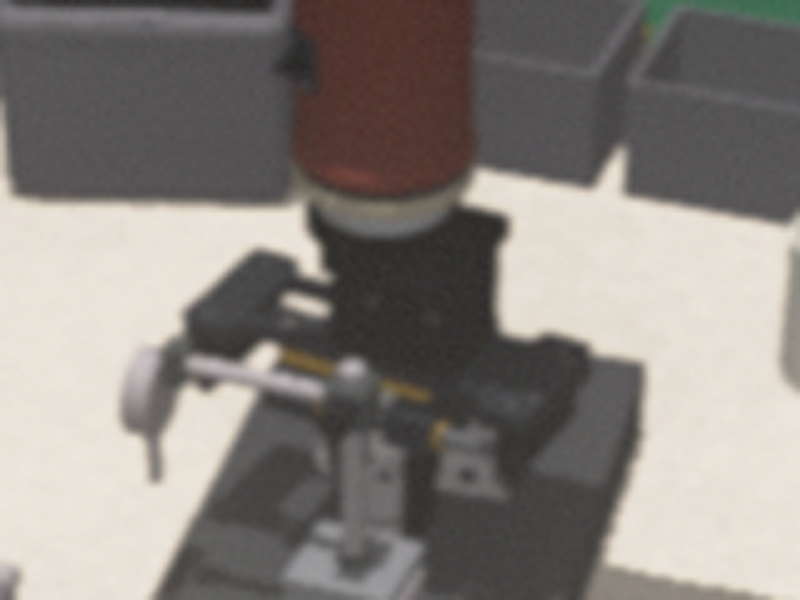

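View pics/a43.png

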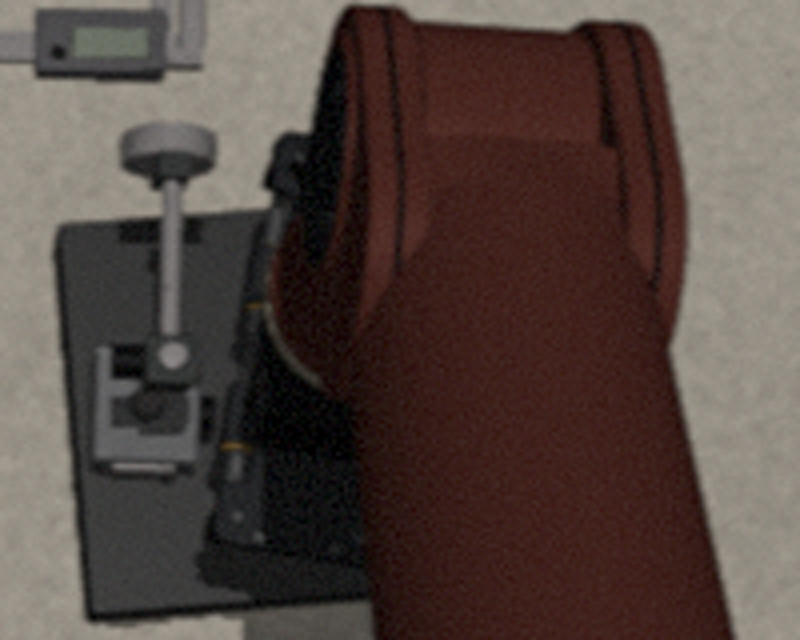

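Clear of the dial and column now. Set down the last 5 mm and release.

jog_arm(
  plan=[
    [[0.1,0,0.2],[0,0,0],-1],
    [[0.1,0,0.3],[0,0,0],-1],
    [[0.1,0,0.4],[0,0,0],-1],
    [[0.1,0,0.4],[0,0,0],-1],
  ],
)

```text
time: 36.15
tool_pos: [0.5167, -0.1526, 0.0709]
tool_rot: [3.141, -0.0, -0.153]
wrist_force: [-0.0, -0.7, -1.5]
finger_gap: 0.028
```

jog_arm(
  plan=[
    [[0,0,0.1],[0,0,0],-1],
    [[0,0,0.18],[0,0,0],-1],
    [[0,0,0.22],[0,0,0],-1],
    [[0,0,0.22],[0,0,0],-1],
  ],
)

```text
time: 36.55
tool_pos: [0.5166, -0.1525, 0.0689]
tool_rot: [3.141, 0.0, -0.153]
wrist_force: [-2.5, -0.3, 4.3]
finger_gap: 0.0283
```

jog_arm(
  plan=[
    [[0,0,0],[0,0,0],0],
    [[0,0,0],[0,0,0],0],
    [[0,0,0],[0,0,0],0],
    [[0,0,0],[0,0,0],0],
    [[0,0,0],[0,0,0],0],
  ],
)

```text
time: 37.05
tool_pos: [0.5166, -0.1525, 0.0685]
tool_rot: [-3.142, 0.0, -0.153]
wrist_force: [0.8, -0.8, 0.1]
finger_gap: 0.0432
```

jog_arm(
  plan=[
    [[0,0,-3],[0,0,0],0],
    [[0,0,-7],[0,0,0],0],
    [[0,0,-12],[0,0,0],0],
    [[0,0,-17],[0,0,0],0],
    [[0,0,-21],[0,0,0],0],
  ],
)

```text
time: 37.55
tool_pos: [0.5169, -0.1523, 0.2817]
tool_rot: [3.141, -0.002, -0.153]
wrist_force: [0.1, 0.4, 0.2]
finger_gap: 0.0433
```

```bash
python3 go.py .45 .25 .28 .4;python3 look.py side 240 100 400 220 5 a44
```

```text
t 37.55 pos [ 0.5169 -0.1523  0.2817] rot [ 3.141e+00 -2.000e-03 -1.530e-01] F [0.1 0.4 0.2] gap 0.0433 q [ 0.76  0.13 -0.61  1.64  0.07  1.4  -0.01]
shift cm [-12.7 -38.7   0.1] rot deg [  0.06  -0.11 -31.66]
```

View pics/a44.png

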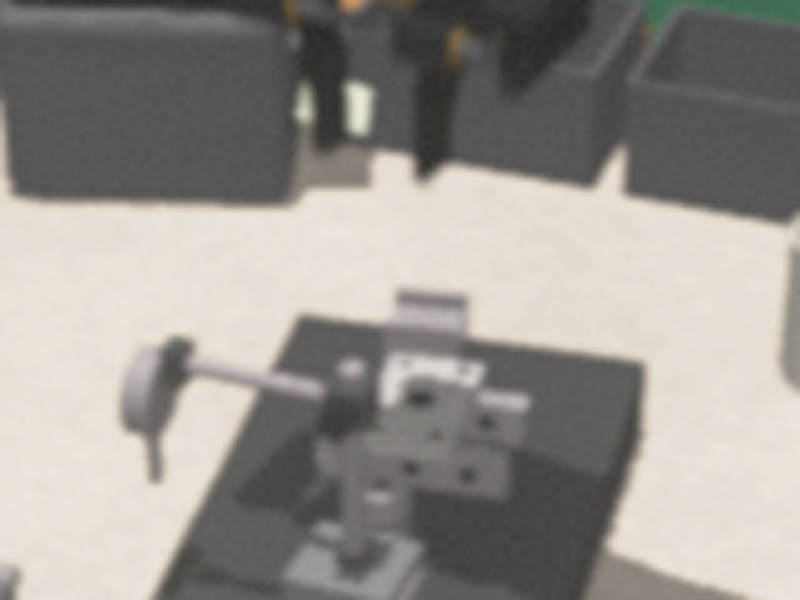

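Move the arm away (up and to +y) for a clean top picture.

jog_arm(
  plan=[
    [[-10,-30,-2],[0,0,-30],0],
    [[-10,-30,-2],[0,0,-30],0],
    [[-10,-30,-2],[0,0,-30],0],
    [[-10,-30,-2],[0,0,-30],0],
    [[-10,-30,-2],[0,0,-30],0],
  ],
)

```text
time: 38.1
tool_pos: [0.4739, 0.0953, 0.2943]
tool_rot: [3.141, -0.0, 0.373]
wrist_force: [0.7, 0.0, -0.1]
finger_gap: 0.0439
```

jog_arm(
  plan=[
    [[0,-10,-2],[0,0,0],0],
    [[0,-20,-2],[0,0,0],0],
    [[0,-20,-2],[0,0,0],0],
    [[0,-20,-2],[0,0,0],0],
    [[0,-20,-2],[0,0,0],0],
  ],
)

```text
time: 38.6
tool_pos: [0.3983, 0.2865, 0.3151]
tool_rot: [-3.14, -0.002, 0.381]
wrist_force: [-0.3, -0.4, 0.9]
finger_gap: 0.0435
```

```bash
python3 - <<'E'
from h import *
ct,cs=capture("top"),capture("side")
def g(x,y): return np.array([.5205,-.196])+x*np.array([.994,.106])+y*np.array([-.106,.994])
def draw(c,off,f,im):
    for y in(-.057,-.008):
        p=g(0,y);drawbox(im,c,box(*p,.106,.1,.012,.05,.074),off,f)
    p=g(0,-.0325);drawbox(im,c,box(*p,.106,.05,.08,.074,.084),off,f,(255,0,0))
    cyl(im,c,.5166,-.1525,.015,.05,.084,off,f,(0,255,255))
for n,c,(x0,y0,x1,y1),f in(("e1",ct,(340,120,530,270),4),("e2",cs,(230,120,390,240),5)):
    im=crop(c,x0,y0,x1,y1,f);cv2.imwrite(f"pics/{n}r.png",im);draw(c,np.array([x0,y0]),f,im);cv2.imwrite(f"pics/{n}.png",im)
cv2.imwrite("pics/e3.png",ct["frame"])
s=read_state();print(s["time"],s["tool_pos"])
E
```

```text
38.7 [0.40150903 0.28098392 0.31423162]
```

View pics/e1.png

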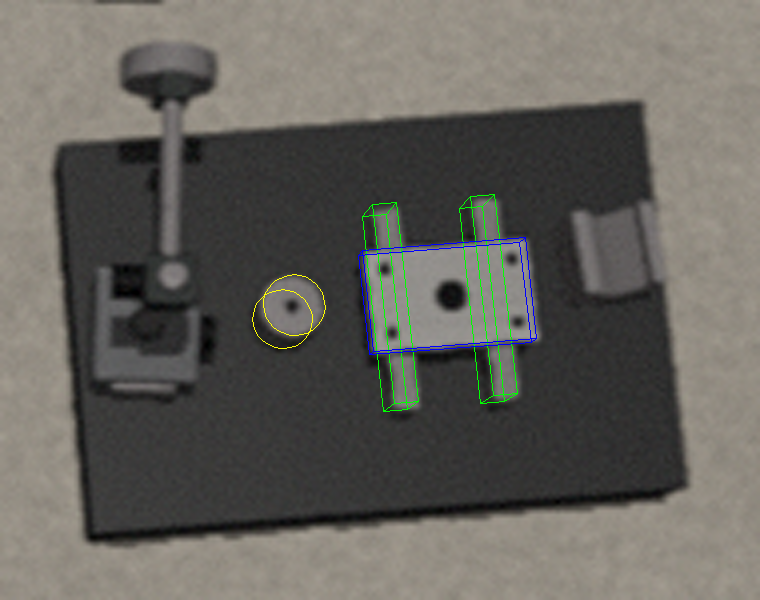

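View pics/e2.png

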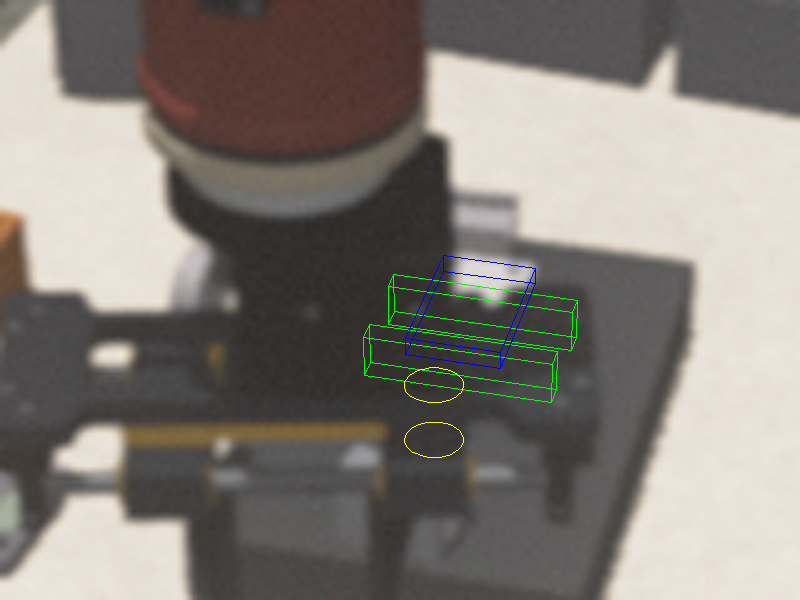

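View pics/e1r.png

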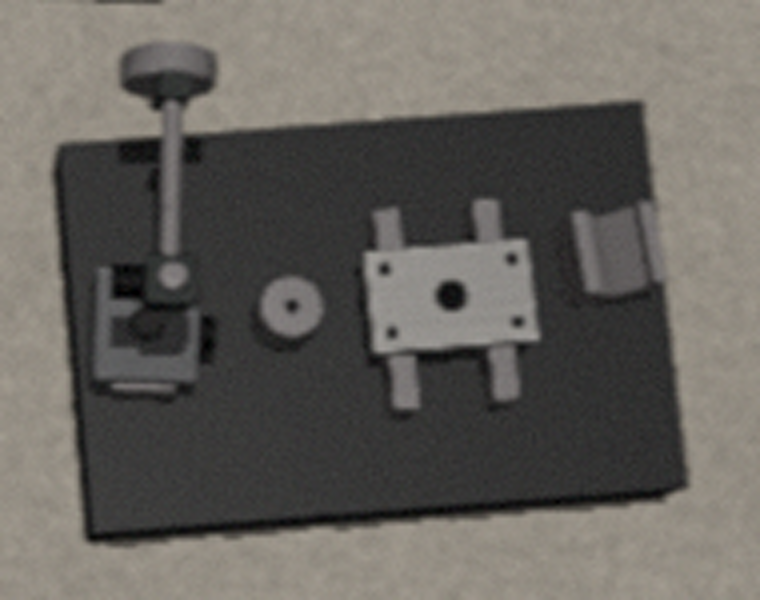

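View pics/e3.png

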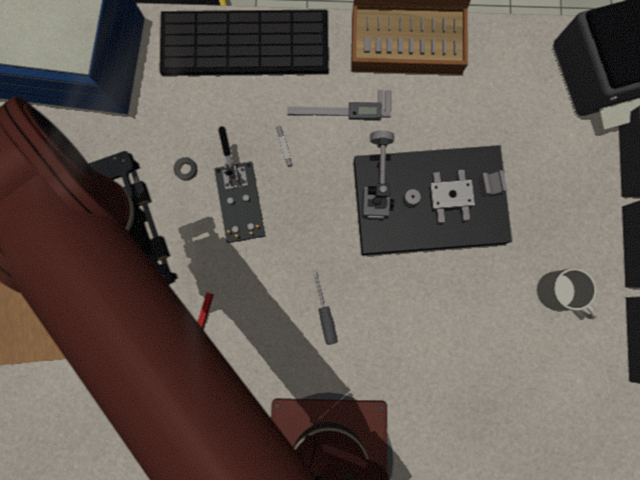

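```bash
python3 - <<'E'
from h import *
import pickle
ct,_=pickle.load(open("c0.pkl","rb"))
P=lambda u,v,z: ray(ct,[[340+(u+.5)/4-.5,120+(v+.5)/4-.5]],z)[0][:2]
m,s,f=P(291,305,.084),P(452,295,.084),P(147,325,.09)
print(np.linalg.norm(m-f),np.linalg.norm(m-s),np.linalg.norm(s-f))
for p in(m,s,f):
    d=p-[.5205,-.196];print(p,d@[.994,.106],d@[-.106,.994])
a,b=P(397,309,.074),P(497,300,.074);print(np.linalg.norm(a-b))
E
```

```text
0.07177014173158956 0.07883313866093089 0.1504439076804447
[ 0.51640021 -0.15114516] 0.0006794264462260787 0.0450202926589779
[ 0.52342459 -0.22966472] -0.0006614148890664782 -0.03377273761931703
[ 0.50345647 -0.08055186] -0.004703762848208222 0.11656206104102856
0.049614527656824725
```

All within limits. Hand in.

```bash
python3 -c "
from cell import *
print(finish_job()); print(read_state()['time'])"
```

```text
the job is handed in; nothing more can be done
None
the job is handed in; nothing more can be done
```

The height check is set up on the granite and handed in at about 39 s of the 134 s allowed; no verdict was reported.

- **Parallels:** both stand on edge along the plate's short direction, about 50 mm apart and parallel in the top picture.
- **Clamp:** the handle first stopped at about 1.0 rad after the throw. I pressed it further to about 1.1 rad, which puts the arm near 1.75 rad. The sample stayed in its fixture during this.
- **Sample:** it lies squarely across the middle of both parallels, about 150 mm from the stand and 1 mm off the centre line. The contact force on setting it down was 4.6 N.
- **Master:** it stands upright, about 72 mm from the stand and 79 mm from the sample. That leaves about 32 mm and 24 mm free on its two sides.
- **Stand and V-block:** they look unmoved in the last top picture.

**Checks that disagreed:**
- The two cameras differed by about 3 mm, so I used positions between them.
- The grip opening on the 30 mm master read 28 mm, but an overlay in the side view showed it centred and upright in the jaws.
- Lowering the master squarely would have passed only 3 mm from the dial, so I turned the gripper 14° first.
- In the last side picture the arm hid most of the row, so the final check rests on the top camera.

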